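# Re-sort the glued books on the pressing boards

### The arm

A 6-joint arm with a two-finger parallel gripper is mounted at the origin on the work surface. World frame = base frame: x ahead of the robot, y to its left, z up, the work surface at z = 0. Lengths are in mm, angles in degrees, forces in N, time in s.
With the tool pointing down it reaches from about 225 to 875 mm from the base axis. Payload 3.4 kg.
Tool frame: the origin (TCP) lies midway between the tips of the shut fingers; the grasp point (between the pads) lies 19 mm behind it; z points along the fingers, y is the direction in which the jaws open and shut (so a half turn about z gives the same grasp; the last joint's range is limited). The gripper opens to 85 mm and grips with 20 to 120 N. Pads are 22 mm wide; open, the fingers measure 114 mm over their backs; the gripper's body (76 mm by 85 mm) begins 54 mm behind the grasp point. The pads swing forward as they close: fully open they stand 13 mm farther back than shut.
Start: joints at [-82.907, 15.808, 86.224, -0, 77.962, -6.933], TCP at [139.355, -557.891, 231.328] pointing down, gripper open.
Joint ranges: [-165.64, 165.64], [-43.16, 119.46], [12.63, 154.43], [-67.54, 247.53], [6.08, 155.33], [-154.97, 154.97]. Speed limits (degrees/s): [147.25, 147.25, 180, 180, 180, 180].

### API

Orientations are given as a 3x3 rotation matrix whose columns are the frame's x, y, z axes.
In Python, from bench import r gives the robot as it stands.
- The arm moves only by the tool apply_moves, never from a script. Its argument "rows" is a list of rows, each a list of 3 entries, a list of its own where there are three numbers: the finger opening in m, from 0 to 0.0854, then the shift along the tool's x, y, z in m, then the turn about the tool's z in rad. A call has 1 to 10 rows; each row shifts and turns the pose as measured when the row begins, along the tool's axes as they then stand; what a row does not reach is not made up. A row lasts 1/12 s, in which the tool goes at most 41.7 mm and 7.16 degrees, less where a joint would pass 70% of its speed; a pose out of reach is approached as far as the arm can. A call with a gripper value outside its range is refused whole. The fingers move at their own pace and stop on an object; "newtons" is the grip in N (left out, the last holds). Time passes only in rows, so rows that do not move let the fingers close. It gives the time, the measured TCP pose, the force and the opening at its end, in the units of the state.
- r.get_state(): the state, without advancing time (a new reading comes with each control period).
- r.read_camera(name): name is "scene" or "top" or "wrist"; returns the picture (480x640x3 uint8, red, green, blue); there is no depth.
- r.camera_info(name): a dict with "vertical_fov" (degrees; the focal length in pixels is half the picture's height over the tangent of half this angle, whatever the lens; pixels are square), "cx", "cy" (the principal point, pixels), "dist_coeffs" ([k1, k2, p1, p2, k3] as OpenCV has them; the pictures are not rectified), "origin" and "orientation" of the camera in the world. Camera axes: x right, y down, z forward; pixel columns grow to the right and rows downward; lengths in mm; the calibration is good to about 2 mm. A picture is of the moment at which its call begins: read the wrist's pose just before it. camera_info takes no time and is no camera call; for the wrist camera it gives the pose at the moment of the call.
- r.hand_in(): hands the job in, once; it reports no verdict.
The state is a dict: "time": time; "joint_positions": joint angles; "joint_velocities": joint speeds; "joint_efforts": joint torques, N m; "eef_pos": TCP position; "orientation": TCP orientation; "ft_force": force on the tool from outside, world axes, zero at the start; "moment": the same for the moment, N m; "width": finger opening in mm.
Only numpy, scipy, OpenCV 4.12 (cv2) and the standard library are available. Lean on these libraries where they do the work, as an engineer would, in place of code of your own. Each camera call takes 0.05 s, during which the arm holds its last target. There are 200 camera calls.

### The job

The three freshly glued books lie on the wrong pressing boards. Put each book flat, centred and square on the board of its own colour (the plain wooden board is free for parking one meanwhile), and finish with the brass weight standing upright on the middle of the red book, where it lies on the red board. Set books and weight down gently, never drop them, and leave the glue jar standing where it is.

Things in the scene. Friction and masses are not known exactly. Their poses are not given: they have to be found in the camera images.
- book_red: Loose pocket-size hardback book in red cloth with a cream title panel and cream page edges, 56 x 90 x 28 mm (x, y, z), 0.15 kg, lying flat, front cover up; spine along its -x side. Origin: centre of its underside; z up. At the start it lies within 8 mm of the middle of the blue board.
- book_blue: Loose pocket-size hardback book in blue cloth with a cream title panel and cream page edges, 56 x 90 x 28 mm (x, y, z), 0.15 kg, lying flat, front cover up; spine along its -x side. Origin: centre of its underside; z up. At the start it lies within 8 mm of the middle of the yellow board.
- book_yellow: Loose pocket-size hardback book in yellow cloth with a cream title panel and cream page edges, 56 x 90 x 28 mm (x, y, z), 0.15 kg, lying flat, front cover up; spine along its -x side. Origin: centre of its underside; z up. At the start it lies within 8 mm of the middle of the red board.
- board_red: Red pressing board fixed to the bench, 100 x 128 x 8 mm (x, y, z), painted red all round with a pale middle (72 x 100 mm); the place of the red book. Origin: centre of its underside; flat top at z = +8 mm; z up.
- board_blue: Blue pressing board fixed to the bench, 100 x 128 x 8 mm (x, y, z), painted blue all round with a pale middle (72 x 100 mm); the place of the blue book. Origin: centre of its underside; flat top at z = +8 mm; z up.
- board_yellow: Yellow pressing board fixed to the bench, 100 x 128 x 8 mm (x, y, z), painted yellow all round with a pale middle (72 x 100 mm); the place of the yellow book. Origin: centre of its underside; flat top at z = +8 mm; z up.
- board_spare: Plain pressing board fixed to the bench, 100 x 128 x 8 mm (x, y, z), brown wood all round with a pale middle (72 x 100 mm); empty at the start, free for parking a book. Origin: centre of its underside; flat top at z = +8 mm; z up.
- weight: Loose solid brass bookbinder's weight, about 0.5 kg, standing on the bench: round body 48 mm across from z = 0 to 30 mm, above it a round knob 24 mm across up to z = 56 mm. Origin: centre of its underside; z up.
- glue_jar: Closed glue jar with a green cap, 58 mm across, 80 mm tall, standing loose on the bench; not to be moved. Origin: centre of its underside. It, the weight and the four boards share six places on the bench, at least 120 mm apart from centre to centre; the other things among them (bone folder, awl) lie flat and are under 35 mm tall.
There are look-alikes about, which are no part of the job. Of the things like the book_yellow, leave any that is pink; of the rest the larger one is meant.

How it is judged (in metres and radians):
At the end, for the whole second after the job is handed in: Each book flat on the board of its colour, within 15 mm of its centre and 0.2 rad of square (either way round); weight upright on the red book within 15 mm of its centre; glue jar upright within 25 mm of its start; all at rest (horizontal distance between book_red and board_red below 0.015 m and angle between the x axis of book_red and the x axis of board_red, either way round below 0.2 rad and z of book_red in the frame of board_red between 0.004 and 0.012 m and angle between each of book_red, book_blue, book_yellow, weight's own z axis and vertical below 0.1 rad and horizontal distance between book_blue and board_blue below 0.015 m and angle between the x axis of book_blue and the x axis of board_blue, either way round below 0.2 rad and z of book_blue in the frame of board_blue between 0.004 and 0.012 m and horizontal distance between book_yellow and board_yellow below 0.015 m and angle between the x axis of book_yellow and the x axis of board_yellow, either way round below 0.2 rad and z of book_yellow in the frame of board_yellow between 0.004 and 0.012 m and horizontal distance between weight and book_red below 0.015 m and z of weight in the frame of book_red between 0.024 and 0.032 m and distance of glue_jar from where it was at the start of the episode below 0.025 m and angle between glue_jar's own z axis and vertical below 0.15 rad and linear speed of each of book_red, book_blue, book_yellow, weight, glue_jar below 0.02 m/s and angular speed of each of book_red, book_blue, book_yellow, weight, glue_jar below 0.2 rad/s); the robot touches nothing.
It fails at once if a book or the weight is dropped (falls free faster than 0.8 m/s) ((linear speed of book_red above 0.8 m/s and contact force between the fingers and book_red below 0.05 N) or (linear speed of book_blue above 0.8 m/s and contact force between the fingers and book_blue below 0.05 N) or (linear speed of book_yellow above 0.8 m/s and contact force between the fingers and book_yellow below 0.05 N) or (linear speed of weight above 0.8 m/s and contact force between the fingers and weight below 0.05 N)).
It fails at once if the glue jar is pushed more than 25 mm or tipped (distance of glue_jar from where it was at the start of the episode above 0.025 m or angle between glue_jar's own z axis and vertical above 0.35 rad).
It also fails if it takes over 120 s, if anything falls off the work surface, if the arm or the gripper's body presses on something with over 40 N, if the wrist force passes 120 N, or if a joint passes its speed limit or range.

## Working session

There is one attempt and no reset: what is moved stays moved. The work goes in short steps, Python scripts to look and compute and a tool call to move; the robot and the scene stay as the last step left them, time stands still between calls to the robot, and variables do not carry over. Pictures are saved under pics/ and viewed, about 12 in all and at most 16, crops included, and the job is handed in when it is done.

Besides the shell and the picture viewer there is one more tool, called as a command line: name --argument value ..., lists and objects as JSON in quotes. apply_moves: Moves the arm, as the interface text tells. Its arguments: {"type":"object","properties":{"rows":{"type":"array"},"newtons":{"type":"number"}},"required":["rows"]}

```bash
ls; mkdir -p pics
python3 - <<'E'
from bench import r
import cv2
s=r.get_state(); print(s)
for n in("top","scene"):
    print(n,r.camera_info(n)); cv2.imwrite(f"pics/{n}0.png",r.read_camera(n)[:,:,::-1])
print(r.camera_info("wrist"))
E
```

```text
pics
{'time': 0.0, 'joint_positions': array([-8.29066711e+01,  1.58485951e+01,  8.62945789e+01, -1.21005872e-03,
        7.79613673e+01, -6.93243997e+00]), 'joint_velocities': array([0.09039786, 0.0422249 , 0.05110162, 0.1162173 , 0.05672043,
       0.07458215]), 'joint_efforts': array([-1.61783282e-03, -4.16781700e+01, -2.45806503e+01, -2.07081998e-04,
        1.09940246e-02,  1.00555511e-05]), 'eef_pos': array([ 139.28243855, -557.34237252,  230.43447763]), 'orientation': array([[ 9.70185776e-01,  2.42362332e-01, -2.45807954e-04],
       [ 2.42362374e-01, -9.70184112e-01,  1.80807301e-03],
       [ 1.99729820e-04, -1.81374132e-03, -9.99998335e-01]]), 'ft_force': array([ 0.03132171, -0.43490456, -0.3571381 ]), 'moment': array([0.03357538, 0.04609506, 0.02814864]), 'width': 85.61037109398295}
top {'vertical_fov': 42.55973069520682, 'cx': 321.68023186814713, 'cy': 236.5793491476297, 'dist_coeffs': array([-0.15779085,  0.        ,  0.        ,  0.        ,  0.        ]), 'origin': array([ 365.94899004,   45.51926631, 1342.40433665]), 'orientation': array([[-0.02692376, -0.99724754,  0.
[... 213 characters left out ...]
fs': array([0.04147765, 0.        , 0.        , 0.        , 0.        ]), 'origin': array([1031.84104402,  -40.18080842,  753.60153647]), 'orientation': array([[ 0.13668593,  0.78313746, -0.60664048],
       [ 0.99059377, -0.11201087,  0.07859733],
       [-0.00639781, -0.61167743, -0.7910814 ]])}
{'vertical_fov': 69.45590545552602, 'cx': 319.25567177672485, 'cy': 238.63354591017102, 'dist_coeffs': array([-0.01647767,  0.        ,  0.        ,  0.        ,  0.        ]), 'origin': array([ 213.70923448, -540.08123378,  371.96221365]), 'orientation': array([[ 0.24196613, -0.92601079, -0.28975233],
       [-0.97028368, -0.23135651, -0.07087833],
       [-0.00140199,  0.29829211, -0.9544736 ]])}
```

View pics/top0.png

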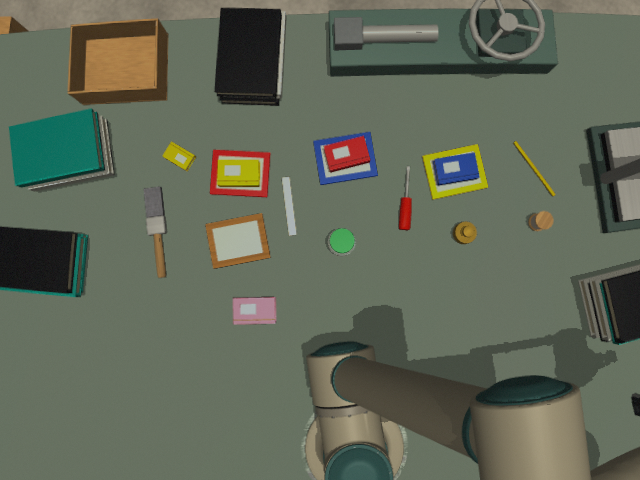

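View pics/scene0.png

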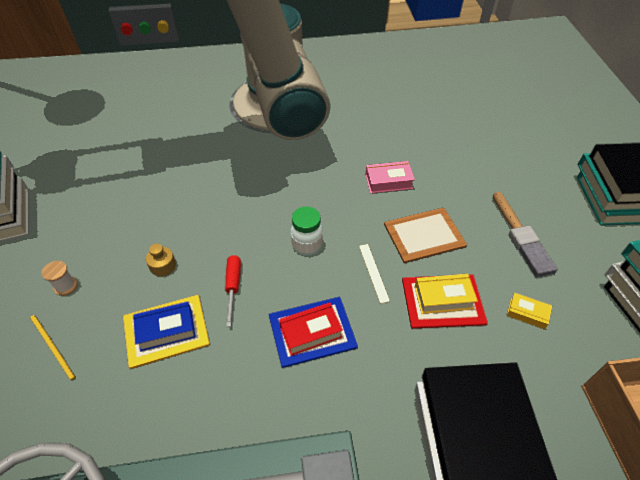

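The things like book_yellow are the yellow book on the red board (top 239,171), a small yellow one (179,156) and a pink one (254,310). I drop the pink one. Of the two yellow ones the larger, on the red board, is meant. I'll confirm that in a crop and measure everything.

```bash
cat > h.py <<'E'
import cv2, numpy as np
from bench import r
def cast(info,px,z):
    f=240/np.tan(np.radians(info["vertical_fov"]/2)); K=np.array([[f,0,info["cx"]],[0,f,info["cy"]],[0,0,1.]])
    p=cv2.undistortPoints(np.float64(px).reshape(-1,1,2),K,np.array(info["dist_coeffs"])).reshape(-1,2)
    d=np.c_[p,np.ones(len(p))]@np.array(info["orientation"]).T; o=np.array(info["origin"])
    return (o+d*((z-o[2])/d[:,2])[:,None])[:,:2]
HUE={"red":[(0,6),(174,180)],"blue":[(105,130)],"yellow":[(24,34)],"brown":[(8,20)],"green":[(50,75)],"pink":[(160,173)]}
def mask(img,c,smin=120,vmin=60):
    h=cv2.cvtColor(img,cv2.COLOR_RGB2HSV); m=np.zeros(h.shape[:2],np.uint8)
    for a,b in HUE[c]: m|=cv2.inRange(h,(a,smin,vmin),(b,255,255))
    return m
def blobs(m,amin=150):
    cs,_=cv2.findContours(m,cv2.RETR_EXTERNAL,cv2.CHAIN_APPROX_NONE)
    return sorted([c.reshape(-1,2) for c in cs if cv2.contourArea(c)>amin],key=lambda c:-cv2.contourArea(c))
def rect(info,c,z):
    (x,y),(w,h),a=cv2.minAreaRect(cast(info,c,z).astype(np.float32))
    if w>h: w,h,a=h,w,a+90   # a = direction of the short side (x axis of book/board), mod 180
    return round(x,1),round(y,1),round(w),round(h),round((a+90)%180-90,1)
E
python3 - <<'E'
from h import *
I=cv2.imread("pics/top0.png")[:,:,::-1].copy(); info=r.camera_info("top")
S=cv2.imread("pics/scene0.png")[:,:,::-1].copy(); si=r.camera_info("scene")
for im,inf,n in((I,info,"top"),(S,si,"scene")):
  for c in HUE:
    for b in blobs(mask(im,c)):
        m=b.mean(0)
        print(n,c,m.round(),"z8",rect(inf,b,8),"z36",rect(inf,b,36))
crop=cv2.resize(I[125:330,150:500],None,fx=2.2,fy=2.2,interpolation=cv2.INTER_CUBIC)
cv2.imwrite("pics/crop.png",crop[:,:,::-1])
E
```

```text
top red [240. 173.] z8 (603.7, 234.2, 101, 128, -4.9) z36 (598.7, 230.2, 99, 126, -4.9)
top red [346. 154.] z8 (639.1, -2.1, 60, 92, 12.7) z36 (633.3, -1.1, 58, 90, 12.7)
top red [405. 213.] z8 (504.8, -125.7, 26, 72, 84.0) z36 (501.9, -122.1, 25, 70, 84.0)
top blue [345. 158.] z8 (630.1, 1.5, 99, 127, 7.8) z36 (624.6, 2.4, 97, 125, 7.8)
top blue [455. 168.] z8 (601.2, -241.8, 57, 95, 8.7) z36 (596.2, -235.7, 56, 93, 8.7)
top yellow [455. 171.] z8 (594.7, -239.9, 101, 129, 10.8) z36 (589.9, -233.9, 99, 126, 10.8)
top yellow [238. 173.] z8 (603.7, 237.5, 58, 93, -2.0) z36 (598.7, 233.5, 57, 91, -2.0)
top yellow [179. 156.] z8 (646.9, 370.2, 40, 69, -32.7) z36 (641.0, 363.4, 39, 67, -32.7)
top yellow [534. 168.] z8 (597.7, -419.6, 10, 148, -55.6) z36 (592.8, -409.9, 9, 145, -55.6)
top brown [118.  62.] z8 (876.1, 516.8, 198, 236, -0.3) z36 (865.4, 506.9, 194, 231, -0.3)
top brown [237. 240.] z8 (455.1, 241.7, 99, 128, 9.3) z36 (453.3, 237.6, 97, 125, 9.3)
top brown [159. 255.] z8 (427.7, 415.4, 18, 94, -84.2) z36 (426.4, 407.7, 18, 92, -84.2)
top brown [10. 26.] z8 (988.2, 785.9, 41, 7
[... 1335 characters left out ...]
55.2, 47, 79, -66.5) z36 (471.3, -247.1, 45, 76, -66.5)
scene brown [443.  18.] z8 (-322.3, 473.9, 125, 296, 0.3) z36 (-271.4, 454.6, 121, 285, 0.3)
scene brown [506. 210.] z8 (422.5, 416.0, 22, 93, -84.1) z36 (445.4, 398.8, 22, 90, -84.1)
scene brown [ 54. 270.] z8 (448.8, -440.9, 40, 42, -24.1) z36 (470.7, -425.9, 39, 41, -24.1)
scene brown [64. 39.] z8 (-350.3, -551.1, 52, 203, -70.9) z36 (-298.4, -532.0, 50, 195, -70.9)
scene brown [ 6. 43.] z8 (-351.6, -703.0, 36, 207, -68.1) z36 (-299.7, -678.1, 35, 199, -68.1)
scene brown [527. 320.] z8 (664.2, 359.6, 11, 62, -32.3) z36 (678.0, 344.6, 10, 60, -32.3)
scene green [305. 220.] z8 (392.3, 21.7, 53, 65, 82.0) z36 (416.3, 19.3, 51, 62, 82.0)
```

View pics/crop.png

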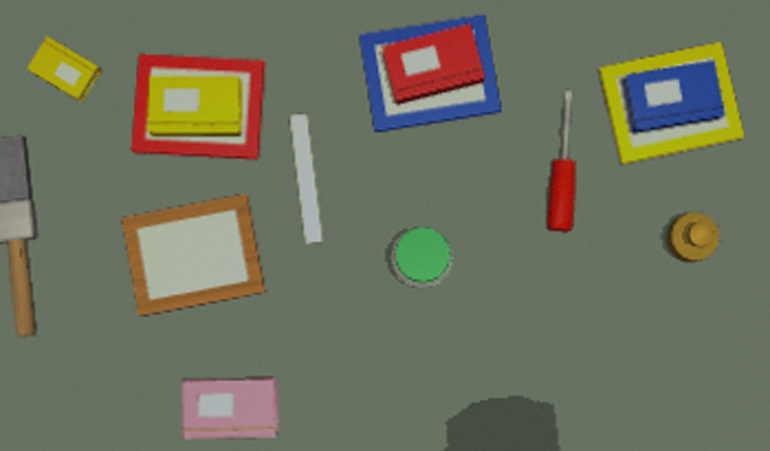

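The crop shows it: at crop (195,105) the large yellow book on the red board, at (65,68) the small one and at (230,408) the pink one. The one on the red board is book_yellow. Next I write a planner helper that turns world targets into tool-axis rows.

```bash
cat >> h.py <<'E'
def plan(x,y,z,head,n=None,pose=None):
    """print tool-frame rows taking the TCP to x,y,z (mm), tool y at heading head (deg, mod 180)"""
    s=r.get_state(); p=s["eef_pos"]; R=s["orientation"]; h0=np.degrees(np.arctan2(R[1,1],R[0,1]))
    dh=(head-h0+90)%180-90; d=np.array([x,y,z])-p
    n=n or int(np.ceil(max(np.linalg.norm(d)/40,abs(dh)/7,1)))
    print("t",round(s["time"],2),"p",p.round(1),"h",round(h0,1),"w",round(s["width"],1),"tilt",R[:2,2].round(4),"dh",round(dh,1),"n",n)
    t=-np.radians(dh)/n
    for i in range(n):
        v=R.T@d/n/1000; print([*v.round(4)],round(t,4))
        c,q=np.cos(t),np.sin(t); R=R@np.array([[c,-q,0],[q,c,0],[0,0,1]])
E
python3 - <<'E'
from h import *
plan(560,234,200,-1.85,24)
E
```

```text
t 0.1 p [ 139.3 -557.4  230.5] h -76.0 w 85.5 tilt [-0.0002  0.0017] dh 74.1 n 24
[np.float64(0.025), np.float64(-0.0277), np.float64(0.0013)] -0.0539
[np.float64(0.0265), np.float64(-0.0264), np.float64(0.0013)] -0.0539
[np.float64(0.0278), np.float64(-0.0249), np.float64(0.0013)] -0.0539
[np.float64(0.0291), np.float64(-0.0234), np.float64(0.0013)] -0.0539
[np.float64(0.0304), np.float64(-0.0217), np.float64(0.0013)] -0.0539
[np.float64(0.0315), np.float64(-0.0201), np.float64(0.0013)] -0.0539
[np.float64(0.0325), np.float64(-0.0184), np.float64(0.0013)] -0.0539
[np.float64(0.0335), np.float64(-0.0166), np.float64(0.0013)] -0.0539
[np.float64(0.0343), np.float64(-0.0148), np.float64(0.0013)] -0.0539
[np.float64(0.035), np.float64(-0.0129), np.float64(0.0013)] -0.0539
[np.float64(0.0357), np.float64(-0.011), np.float64(0.0013)] -0.0539
[np.float64(0.0362), np.float64(-0.009), np.float64(0.0013)] -0.0539
[np.float64(0.0367), np.float64(-0.0071), np.float64(0.0013)] -0.0539
[np.float64(0.037), np.float64(-0.0051), np.float64(0.0013)] -0.0539
[np.float64(0.0372), np.float64(-0.0031), np.float64(0.0013)] -0.0539
[np.float64(0.0373), np.float64(-0.0011), np.float64(0.0013)] -0.0539
[np.float64(0.0373), np.float64(0.0009), np.float64(0.0013)] -0.0539
[np.float64(0.0372), np.float64(0.0029), np.float64(0.0013)] -0.0539
[np.float64(0.037), np.float64(0.0049), np.float64(0.0013)] -0.0539
[np.float64(0.0367), np.float64(0.0069), np.float64(0.0013)] -0.0539
[np.float64(0.0363), np.float64(0.0089), np.float64(0.0013)] -0.0539
[np.float64(0.0357), np.float64(0.0108), np.float64(0.0013)] -0.0539
[np.float64(0.0351), np.float64(0.0128), np.float64(0.0013)] -0.0539
[np.float64(0.0344), np.float64(0.0146), np.float64(0.0013)] -0.0539
```

apply_moves --rows '[[0.085,[0.025,-0.028,0.001],-0.055],[0.085,[0.026,-0.026,0.001],-0.055],[0.085,[0.028,-0.025,0.001],-0.055],[0.085,[0.029,-0.023,0.001],-0.055],[0.085,[0.03,-0.022,0.001],-0.055],[0.085,[0.032,-0.02,0.001],-0.055],[0.085,[0.033,-0.018,0.001],-0.055],[0.085,[0.034,-0.016,0.001],-0.055],[0.085,[0.034,-0.015,0.001],-0.055],[0.085,[0.035,-0.013,0.001],-0.055]]' --newtons 40

```text
time: 0.93
eef_pos: [312.4, -218.1, 214.5]
orientation: [[0.692, 0.722, -0.003], [0.722, -0.692, 0.004], [0.001, -0.005, -1.0]]
ft_force: [0.9, -0.2, 0.9]
width: 84.8
```

Run:
```python
from h import *
plan(560,234,200,-1.85,16)
```

```text
t 0.93 p [ 312.4 -218.1  214.5] h -43.8 w 84.8 tilt [-0.0029  0.0043] dh 42.0 n 16
[np.float64(0.0311), np.float64(-0.0084), np.float64(0.001)] -0.0458
[np.float64(0.0315), np.float64(-0.007), np.float64(0.001)] -0.0458
[np.float64(0.0317), np.float64(-0.0055), np.float64(0.001)] -0.0458
[np.float64(0.032), np.float64(-0.004), np.float64(0.001)] -0.0458
[np.float64(0.0321), np.float64(-0.0026), np.float64(0.001)] -0.0458
[np.float64(0.0322), np.float64(-0.0011), np.float64(0.001)] -0.0458
[np.float64(0.0322), np.float64(0.0004), np.float64(0.001)] -0.0458
[np.float64(0.0322), np.float64(0.0018), np.float64(0.001)] -0.0458
[np.float64(0.032), np.float64(0.0033), np.float64(0.001)] -0.0458
[np.float64(0.0319), np.float64(0.0048), np.float64(0.001)] -0.0458
[np.float64(0.0316), np.float64(0.0062), np.float64(0.001)] -0.0458
[np.float64(0.0313), np.float64(0.0077), np.float64(0.001)] -0.0458
[np.float64(0.0309), np.float64(0.0091), np.float64(0.001)] -0.0458
[np.float64(0.0305), np.float64(0.0105), np.float64(0.001)] -0.0458
[np.float64(0.0299), np.float64(0.0119), np.float64(0.001)] -0.0458
[np.float64(0.0294), np.float64(0.0132), np.float64(0.001)] -0.0458
```

apply_moves --rows '[[0.085,[0.031,-0.008,0],-0.046],[0.085,[0.032,-0.007,0],-0.046],[0.085,[0.032,-0.0055,0],-0.046],[0.085,[0.032,-0.004,0],-0.046],[0.085,[0.032,-0.0025,0],-0.046],[0.085,[0.032,-0.001,0],-0.046],[0.085,[0.032,0.0005,0],-0.046],[0.085,[0.032,0.002,0],-0.046],[0.085,[0.032,0.0035,0],-0.046],[0.085,[0.032,0.005,0],-0.046]]'

```text
time: 1.77
eef_pos: [465.9, 84.8, 213.6]
orientation: [[0.275, 0.962, -0.005], [0.962, -0.275, 0.005], [0.003, -0.007, -1.0]]
ft_force: [1.0, 0.1, 0.4]
width: 85.0
```

apply_moves --rows '[[0.085,[0.032,0.006,0],-0.046],[0.085,[0.031,0.0075,0],-0.046],[0.085,[0.031,0.009,0],-0.046],[0.085,[0.03,0.0105,0],-0.046],[0.085,[0.03,0.012,0],-0.046],[0.085,[0.029,0.013,0],-0.046],[0.085,[0,0,0],0],[0.085,[0,0,0],0]]'

```text
time: 2.43
eef_pos: [554.9, 273.4, 208.6]
orientation: [[-0.022, 1.0, -0.01], [1.0, 0.022, 0.005], [0.005, -0.01, -1.0]]
ft_force: [-0.6, -0.8, -0.3]
width: 84.8
```

Run:
```python
from h import *
s=r.get_state();info=r.camera_info("wrist");im=r.read_camera("wrist")
cv2.imwrite("pics/w1.png",im[:,:,::-1])
for c in("red","yellow","brown"):
  for b in blobs(mask(im,c),600): print(c,b.mean(0).round(),"z8",rect(info,b,8),"z36",rect(info,b,36))
plan(601.5,234,60,-1.85,6)
```

```text
red [369. 243.] z8 (605.6, 234.8, 99, 128, -5.0) z36 (601.5, 244.0, 91, 117, -5.0)
yellow [372. 254.] z8 (606.4, 224.1, 60, 95, -1.8) z36 (602.2, 234.3, 56, 88, -1.8)
yellow [427. 109.] z8 (649.1, 369.0, 42, 66, -32.3) z36 (641.4, 367.3, 39, 60, -32.3)
brown [227. 233.] z8 (458.1, 242.3, 99, 127, 9.3) z36 (466.0, 251.0, 91, 116, 9.3)
brown [607.  43.] z8 (808.6, 431.1, 67, 67, -88.1) z36 (787.9, 424.3, 61, 62, -88.1)
brown [182.  53.] z8 (425.9, 413.8, 19, 96, -84.6) z36 (436.4, 408.4, 17, 88, -84.6)
t 2.48 p [554.9 273.5 208.5] h 1.2 w 84.9 tilt [-0.0103  0.006 ] dh -3.1 n 6
[np.float64(-0.0069), np.float64(0.0079), np.float64(0.0246)] 0.0089
[np.float64(-0.0068), np.float64(0.0079), np.float64(0.0246)] 0.0089
[np.float64(-0.0068), np.float64(0.008), np.float64(0.0246)] 0.0089
[np.float64(-0.0067), np.float64(0.0081), np.float64(0.0246)] 0.0089
[np.float64(-0.0066), np.float64(0.0081), np.float64(0.0246)] 0.0089
[np.float64(-0.0065), np.float64(0.0082), np.float64(0.0246)] 0.0089
```

View pics/w1.png

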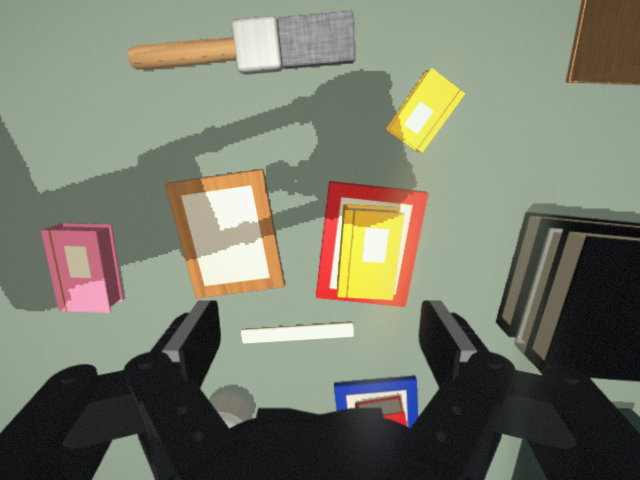

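The wrist view shows the yellow book at (372,252) on the red board and the free wooden board at (227,233). The wrist positions agree with the mean of the other two cameras to about 2 mm. Next I go down over the yellow book.

apply_moves --rows '[[0.085,[-0.007,0.008,0.024],0.009],[0.085,[-0.007,0.008,0.024],0.009],[0.085,[-0.007,0.008,0.024],0.009],[0.085,[-0.007,0.008,0.024],0.009],[0.085,[-0.0065,0.008,0.024],0.009],[0.085,[-0.0065,0.008,0.024],0.009],[0.085,[0,0,0],0]]'

```text
time: 3.07
eef_pos: [599.9, 224.4, 62.3]
orientation: [[0.042, 0.999, -0.008], [0.999, -0.042, 0.005], [0.005, -0.008, -1.0]]
ft_force: [-0.7, -0.6, -0.1]
width: 84.9
```

Run:
```python
from h import *
plan(602,234.3,9,-1.85,3)
```

```text
t 3.07 p [599.9 224.4  62.3] h -2.4 w 84.9 tilt [-0.0076  0.005 ] dh 0.6 n 3
[np.float64(0.0033), np.float64(0.0007), np.float64(0.0178)] -0.0034
[np.float64(0.0033), np.float64(0.0007), np.float64(0.0178)] -0.0034
[np.float64(0.0033), np.float64(0.0007), np.float64(0.0178)] -0.0034
```

apply_moves --rows '[[0.085,[0.003,0.0005,0.009],-0.003],[0.085,[0.003,0.0005,0.012],-0.003],[0.085,[0.003,0.0005,0.012],-0.003],[0.085,[0.001,0.0005,0.008],0],[0.085,[0,0,0.004],0],[0.085,[0,0,0.002],0]]'

```text
time: 3.57
eef_pos: [601.7, 234.7, 15.9]
orientation: [[0.035, 0.999, -0.004], [0.999, -0.035, 0.007], [0.006, -0.005, -1.0]]
ft_force: [0.6, 0.1, 0.5]
width: 85.0
```

Run:
```python
from h import *
plan(602,234.3,8,-1.85,1); print(r.get_state()["ft_force"])
```

```text
t 3.57 p [601.7 234.7  15.9] h -2.0 w 85.0 tilt [-0.0043  0.0066] dh 0.2 n 1
[np.float64(-0.0004), np.float64(0.0004), np.float64(0.0079)] -0.0027
[0.56636079 0.12083499 0.46212621]
```

apply_moves --rows '[[0.085,[0,0,0.005],0],[0.085,[0,0,0.001],0],[0.04,[0,0,0],0],[0.04,[0,0,0],0],[0.04,[0,0,0],0],[0.04,[0,0,0],0],[0.04,[0,0,0],0]]'

```text
time: 4.15
eef_pos: [602.5, 236.1, 11.1]
orientation: [[0.033, 0.999, -0.001], [0.999, -0.033, 0.007], [0.007, -0.001, -1.0]]
ft_force: [-0.5, -0.1, -1.3]
width: 55.4
```

apply_moves --rows '[[0.04,[0,0,-0.005],0],[0.04,[0,0,-0.012],0],[0.04,[0,0,-0.02],0],[0.04,[0,0,-0.02],0],[0.04,[0,0,-0.01],0],[0.04,[0,0,0],0]]'

```text
time: 4.65
eef_pos: [600.6, 234.7, 79.4]
orientation: [[0.034, 0.999, -0.007], [0.999, -0.034, 0.006], [0.006, -0.007, -1.0]]
ft_force: [0.4, 0.5, -2.8]
width: 55.6
```

Run:
```python
from h import *
plan(458,244,60,9.3,7); print(r.get_state()["ft_force"])
```

```text
t 4.65 p [600.6 234.7  79.4] h -1.9 w 55.6 tilt [-0.007   0.0058] dh 11.2 n 7
[np.float64(0.0006), np.float64(-0.0204), np.float64(0.0029)] -0.028
[np.float64(0.0012), np.float64(-0.0204), np.float64(0.0029)] -0.028
[np.float64(0.0018), np.float64(-0.0203), np.float64(0.0029)] -0.028
[np.float64(0.0023), np.float64(-0.0203), np.float64(0.0029)] -0.028
[np.float64(0.0029), np.float64(-0.0202), np.float64(0.0029)] -0.028
[np.float64(0.0035), np.float64(-0.0201), np.float64(0.0029)] -0.028
[np.float64(0.004), np.float64(-0.02), np.float64(0.0029)] -0.028
[ 0.43287297  0.46309764 -2.83253584]
```

apply_moves --rows '[[0.04,[0.0005,-0.015,0.0015],-0.028],[0.04,[0.001,-0.021,0.0015],-0.028],[0.04,[0.002,-0.021,0.0015],-0.028],[0.04,[0.0025,-0.021,0.0015],-0.028],[0.04,[0.003,-0.021,0.0015],-0.028],[0.04,[0.0035,-0.02,0.0015],-0.028],[0.04,[0.004,-0.015,0.0015],-0.028],[0.04,[0,-0.007,0],0],[0.04,[0,0,0],0]]'

```text
time: 5.4
eef_pos: [451.1, 241.0, 64.3]
orientation: [[-0.168, 0.986, -0.01], [0.986, 0.168, 0.004], [0.005, -0.009, -1.0]]
ft_force: [0.8, -1.3, -1.7]
width: 55.0
```

Run:
```python
from h import *
plan(458,244,16,9.3,4); print(r.get_state()["ft_force"])
```

```text
t 5.4 p [451.1 241.   64.3] h 9.7 w 55.0 tilt [-0.0099  0.0039] dh -0.4 n 4
[np.float64(0.0004), np.float64(0.0019), np.float64(0.0121)] 0.0017
[np.float64(0.0004), np.float64(0.0019), np.float64(0.0121)] 0.0017
[np.float64(0.0004), np.float64(0.0019), np.float64(0.0121)] 0.0017
[np.float64(0.0004), np.float64(0.0019), np.float64(0.0121)] 0.0017
[ 0.80523379 -1.3392219  -1.71975296]
```

apply_moves --rows '[[0.04,[0.0005,0.002,0.012],0.002],[0.04,[0.0005,0.002,0.012],0.002],[0.04,[0.0005,0.002,0.012],0],[0.04,[0,0.001,0.007],0],[0.04,[0,0,0.003],0],[0.04,[0,0,0],0]]'

```text
time: 5.9
eef_pos: [464.2, 244.3, 16.8]
orientation: [[-0.16, 0.987, -0.002], [0.987, 0.16, 0.006], [0.006, -0.001, -1.0]]
ft_force: [-0.6, 1.0, -1.9]
width: 55.0
```

apply_moves --rows '[[0.04,[0,-0.003,0.002],0],[0.04,[0,-0.002,0.002],0],[0.04,[0,0,0.001],0],[0.04,[0,0,0],0]]'

```text
time: 6.23
eef_pos: [460.5, 243.5, 12.2]
orientation: [[-0.159, 0.987, 0.0], [0.987, 0.159, 0.006], [0.006, 0.001, -1.0]]
ft_force: [0.6, -0.2, -2.0]
width: 55.3
```

apply_moves --rows '[[0.04,[0,0,0.001],0],[0.04,[0,0,0.0005],0],[0.04,[0,0,0],0]]'

```text
time: 6.48
eef_pos: [460.7, 243.7, 11.4]
orientation: [[-0.159, 0.987, 0.002], [0.987, 0.159, 0.007], [0.006, 0.003, -1.0]]
ft_force: [0.7, -0.5, -0.7]
width: 55.4
```

apply_moves --rows '[[0.06,[0,0,0],0],[0.075,[0,0,0],0],[0.085,[0,0,0],0],[0.085,[0,0,-0.005],0],[0.085,[0,0,-0.015],0],[0.085,[0,0,-0.03],0],[0.085,[0,0,-0.035],0],[0.085,[0,0,-0.03],0],[0.085,[0,0,-0.015],0]]'

```text
time: 7.23
eef_pos: [458.1, 241.9, 145.0]
orientation: [[-0.159, 0.987, -0.006], [0.987, 0.159, 0.004], [0.005, -0.005, -1.0]]
ft_force: [0.5, -0.4, 0.3]
width: 84.9
```

Run:
```python
from h import *
plan(637,-1,145,12.2,10)
```

```text
t 7.23 p [458.1 241.9 145. ] h 9.2 w 84.9 tilt [-0.0059  0.0039] dh 3.0 n 10
[np.float64(-0.0268), np.float64(0.0138), np.float64(-0.0002)] -0.0053
[np.float64(-0.0269), np.float64(0.0136), np.float64(-0.0002)] -0.0053
[np.float64(-0.027), np.float64(0.0135), np.float64(-0.0002)] -0.0053
[np.float64(-0.027), np.float64(0.0134), np.float64(-0.0002)] -0.0053
[np.float64(-0.0271), np.float64(0.0132), np.float64(-0.0002)] -0.0053
[np.float64(-0.0272), np.float64(0.0131), np.float64(-0.0002)] -0.0053
[np.float64(-0.0273), np.float64(0.0129), np.float64(-0.0002)] -0.0053
[np.float64(-0.0273), np.float64(0.0128), np.float64(-0.0002)] -0.0053
[np.float64(-0.0274), np.float64(0.0126), np.float64(-0.0002)] -0.0053
[np.float64(-0.0275), np.float64(0.0125), np.float64(-0.0002)] -0.0053
```

apply_moves --rows '[[0.085,[-0.027,0.0135,-0.001],-0.005],[0.085,[-0.027,0.0135,-0.001],-0.005],[0.085,[-0.027,0.0135,-0.001],-0.005],[0.085,[-0.027,0.0135,-0.001],-0.005],[0.085,[-0.027,0.013,-0.001],-0.005],[0.085,[-0.027,0.013,-0.001],-0.005],[0.085,[-0.027,0.013,-0.001],-0.005],[0.085,[-0.027,0.013,-0.001],-0.005],[0.085,[-0.02,0.009,-0.001],-0.005],[0.085,[-0.008,0.004,-0.001],-0.005]]'

```text
time: 8.07
eef_pos: [628.8, 17.6, 167.9]
orientation: [[-0.218, 0.976, 0.015], [0.976, 0.218, 0.009], [0.006, 0.016, -1.0]]
ft_force: [-0.2, -0.4, 0.5]
width: 84.5
```

Run:
```python
from h import *
s=r.get_state();info=r.camera_info("wrist");im=r.read_camera("wrist")
for c in("red","blue","yellow"):
  for b in blobs(mask(im,c),600): print(c,b.mean(0).round(),"z8",rect(info,b,8),"z36",rect(info,b,36))
plan(637,-1,50,12.2,5)
```

```text
red [322. 246.] z8 (639.8, -8.2, 60, 103, 12.5) z36 (637.1, 0.8, 55, 93, 12.5)
red [337.  16.] z8 (605.9, 171.7, 32, 103, -77.1) z36 (606.3, 164.0, 29, 94, -77.1)
red [145. 328.] z8 (487.8, -127.0, 32, 46, 84.0) z36 (499.2, -106.9, 29, 41, 84.0)
blue [317. 230.] z8 (632.4, 1.7, 99, 127, 7.8) z36 (630.3, 9.9, 90, 115, 7.8)
yellow [246. 394.] z8 (592.9, -188.9, 26, 86, -79.9) z36 (594.5, -163.0, 24, 78, -79.9)
t 8.12 p [629.7  17.  168.2] h 12.6 w 85.1 tilt [0.0161 0.0087] dh -0.4 n 5
[np.float64(-0.0039), np.float64(0.0002), np.float64(0.0236)] 0.0012
[np.float64(-0.0039), np.float64(0.0002), np.float64(0.0236)] 0.0012
[np.float64(-0.0039), np.float64(0.0002), np.float64(0.0236)] 0.0012
[np.float64(-0.0039), np.float64(0.0002), np.float64(0.0236)] 0.0012
[np.float64(-0.0039), np.float64(0.0003), np.float64(0.0236)] 0.0012
```

apply_moves --rows '[[0.085,[-0.004,0,0.02],0],[0.085,[-0.004,0,0.025],0],[0.085,[-0.004,0,0.027],0],[0.085,[-0.003,0,0.025],0],[0.085,[-0.002,0,0.015],0],[0.085,[0,0,0.006],0],[0.085,[0,0,0],0]]'

```text
time: 8.7
eef_pos: [633.2, 7.8, 50.1]
orientation: [[-0.218, 0.976, 0.019], [0.976, 0.218, 0.014], [0.01, 0.021, -1.0]]
ft_force: [0.1, -0.9, 0.2]
width: 85.1
```

Run:
```python
from h import *
plan(637,-0.7,16,12.3,4)
```

```text
t 8.7 p [633.2   7.8  50.1] h 12.6 w 85.1 tilt [0.0185 0.0139] dh -0.3 n 4
[np.float64(-0.0024), np.float64(0.0003), np.float64(0.0085)] 0.0012
[np.float64(-0.0024), np.float64(0.0003), np.float64(0.0085)] 0.0012
[np.float64(-0.0024), np.float64(0.0003), np.float64(0.0085)] 0.0012
[np.float64(-0.0024), np.float64(0.0003), np.float64(0.0085)] 0.0012
```

apply_moves --rows '[[0.085,[-0.003,0,0.009],0],[0.085,[-0.003,0.0005,0.012],0],[0.085,[-0.003,0.0005,0.011],0],[0.085,[-0.001,0,0.005],0],[0.085,[0,0,0.002],0],[0.085,[0,0,0],0]]'

```text
time: 9.2
eef_pos: [638.9, 0.2, 11.1]
orientation: [[-0.22, 0.975, 0.024], [0.975, 0.22, 0.014], [0.009, 0.026, -1.0]]
ft_force: [0.7, 0.4, 0.2]
width: 84.7
```

Centred well. I'll close and lift.

apply_moves --rows '[[0.085,[0,0,0.0005],0],[0.04,[0,-0.001,0],0],[0.04,[0,0,0],0],[0.04,[0,0,0],0],[0.04,[0,0,0],0],[0.04,[0,0,0],0]]'

```text
time: 9.7
eef_pos: [639.0, -0.2, 12.3]
orientation: [[-0.22, 0.975, 0.027], [0.976, 0.219, 0.014], [0.008, 0.029, -1.0]]
ft_force: [-0.1, 0.2, -1.7]
width: 55.3
```

apply_moves --rows '[[0.04,[0,0,-0.005],0],[0.04,[0,0,-0.012],0],[0.04,[0,0,-0.025],0],[0.04,[0,0,-0.025],0],[0.04,[0,0,-0.012],0],[0.04,[0,0,0],0]]'

```text
time: 10.2
eef_pos: [633.8, -0.9, 92.2]
orientation: [[-0.22, 0.975, 0.018], [0.976, 0.219, 0.015], [0.011, 0.021, -1.0]]
ft_force: [-0.2, -0.0, -2.5]
width: 55.1
```

Run:
```python
from h import *
plan(606,234.5,70,-5,10)
```

```text
t 10.2 p [633.8  -0.9  92.2] h 12.7 w 55.1 tilt [0.0183 0.015 ] dh -17.7 n 10
[np.float64(0.0236), np.float64(0.0024), np.float64(0.0025)] 0.0309
[np.float64(0.0236), np.float64(0.0017), np.float64(0.0025)] 0.0309
[np.float64(0.0237), np.float64(0.0009), np.float64(0.0025)] 0.0309
[np.float64(0.0237), np.float64(0.0002), np.float64(0.0025)] 0.0309
[np.float64(0.0237), np.float64(-0.0005), np.float64(0.0025)] 0.0309
[np.float64(0.0236), np.float64(-0.0012), np.float64(0.0025)] 0.0309
[np.float64(0.0236), np.float64(-0.002), np.float64(0.0025)] 0.0309
[np.float64(0.0235), np.float64(-0.0027), np.float64(0.0025)] 0.0309
[np.float64(0.0234), np.float64(-0.0034), np.float64(0.0025)] 0.0309
[np.float64(0.0233), np.float64(-0.0041), np.float64(0.0025)] 0.0309
```

apply_moves --rows '[[0.04,[0.018,0.002,0.001],0.02],[0.04,[0.025,0.0015,0.001],0.03],[0.04,[0.025,0.001,0.001],0.032],[0.04,[0.025,0,0.001],0.032],[0.04,[0.025,-0.0005,0.001],0.032],[0.04,[0.025,-0.001,0.001],0.032],[0.04,[0.025,-0.002,0.001],0.032],[0.04,[0.025,-0.0025,0.001],0.032],[0.04,[0.022,-0.0035,0.001],0.032],[0.04,[0.015,-0.0035,0.001],0.025]]'

```text
time: 11.03
eef_pos: [602.0, 232.6, 77.9]
orientation: [[0.1, 0.995, 0.012], [0.995, -0.1, 0.011], [0.012, 0.011, -1.0]]
ft_force: [0.1, 0.7, -1.6]
width: 55.5
```

apply_moves --rows '[[0.04,[0.004,-0.001,0.002],0.005],[0.04,[0,0,0.002],0]]'

```text
time: 11.2
eef_pos: [599.5, 240.3, 72.0]
orientation: [[0.101, 0.995, 0.009], [0.995, -0.101, 0.011], [0.012, 0.008, -1.0]]
ft_force: [-1.1, -0.9, -1.7]
width: 55.2
```

Run:
```python
from h import *
plan(606,234.5,18,-5,5)
```

```text
t 11.2 p [599.5 240.3  72. ] h -5.8 w 55.2 tilt [0.0094 0.0114] dh 0.8 n 5
[np.float64(-0.0012), np.float64(0.0013), np.float64(0.0108)] -0.0028
[np.float64(-0.0012), np.float64(0.0013), np.float64(0.0108)] -0.0028
[np.float64(-0.0012), np.float64(0.0013), np.float64(0.0108)] -0.0028
[np.float64(-0.0012), np.float64(0.0013), np.float64(0.0108)] -0.0028
[np.float64(-0.0012), np.float64(0.0013), np.float64(0.0108)] -0.0028
```

apply_moves --rows '[[0.04,[-0.001,0.001,0.011],-0.003],[0.04,[-0.001,0.001,0.013],-0.003],[0.04,[-0.001,0.001,0.013],-0.003],[0.04,[-0.001,0.001,0.009],-0.003],[0.04,[0,0,0.003],0],[0.04,[0,0,0],0]]'

```text
time: 11.7
eef_pos: [603.1, 229.5, 15.8]
orientation: [[0.088, 0.996, 0.005], [0.996, -0.089, 0.007], [0.007, 0.004, -1.0]]
ft_force: [-0.4, -0.7, -1.9]
width: 55.0
```

Run:
```python
from h import *
plan(606,234.8,13,-5,2)
```

```text
t 11.7 p [603.1 229.5  15.8] h -5.1 w 55.0 tilt [0.0051 0.0069] dh 0.1 n 2
[np.float64(0.0027), np.float64(0.0012), np.float64(0.0014)] -0.0007
[np.float64(0.0027), np.float64(0.0012), np.float64(0.0014)] -0.0007
```

apply_moves --rows '[[0.04,[0.0025,0.001,0.0005],0],[0.04,[0.002,0.001,0.001],0],[0.04,[0,0,0.001],0],[0.04,[0,0,0],0]]'

```text
time: 12.03
eef_pos: [606.9, 232.7, 13.7]
orientation: [[0.09, 0.996, 0.006], [0.996, -0.09, 0.007], [0.007, 0.006, -1.0]]
ft_force: [0.3, -0.4, -1.5]
width: 55.3
```

apply_moves --rows '[[0.04,[0.001,-0.0005,0.001],0],[0.04,[0.0005,0,0.0005],0],[0.04,[0,0,0.0005],0],[0.04,[0,0,0],0]]'

```text
time: 12.37
eef_pos: [607.4, 235.3, 13.2]
orientation: [[0.089, 0.996, 0.009], [0.996, -0.09, 0.008], [0.009, 0.009, -1.0]]
ft_force: [0.5, -0.2, -1.4]
width: 55.7
```

apply_moves --rows '[[0.04,[0,-0.0005,0.001],0],[0.04,[0,-0.0005,0.001],0],[0.04,[0,0,0.0005],0]]'

```text
time: 12.62
eef_pos: [607.0, 235.6, 12.0]
orientation: [[0.089, 0.996, 0.011], [0.996, -0.089, 0.008], [0.009, 0.011, -1.0]]
ft_force: [-2.2, 0.1, 2.7]
width: 55.2
```

Contact (force rose to +2.7 N). I'll release, lift, then head for the blue book.

apply_moves --rows '[[0.06,[0,0,0],0],[0.075,[0,0,0],0],[0.085,[0,0,0],0],[0.085,[0,0,-0.005],0],[0.085,[0,0,-0.015],0],[0.085,[0,0,-0.03],0],[0.085,[0,0,-0.035],0],[0.085,[0,0,-0.03],0],[0.085,[0,0,-0.015],0]]'

```text
time: 13.37
eef_pos: [602.6, 233.8, 142.8]
orientation: [[0.089, 0.996, 0.001], [0.996, -0.089, 0.006], [0.006, 0.0, -1.0]]
ft_force: [0.8, -0.7, 0.4]
width: 85.1
```

Run:
```python
from h import *
info=r.camera_info("wrist");im=r.read_camera("wrist")
for c in("red","brown","yellow"):
  for b in blobs(mask(im,c),600): print(c,b.mean(0).round(),"z8",rect(info,b,8),"z36",rect(info,b,36))
cv2.imwrite("pics/w2.png",im[:,:,::-1])
plan(599,-220,150,8.4,14)
```

```text
red [323. 219.] z8 (606.2, 234.5, 99, 127, -5.0) z36 (606.5, 241.9, 89, 114, -5.0)
brown [146. 226.] z8 (459.3, 242.0, 101, 126, 9.3) z36 (474.5, 248.7, 90, 113, 9.3)
brown [48.  8.] z8 (429.9, 405.7, 18, 82, 83.9) z36 (448.1, 395.8, 16, 74, 83.9)
yellow [365.  33.] z8 (649.6, 370.9, 40, 64, -32.2) z36 (645.5, 364.6, 36, 57, -32.2)
t 13.42 p [604.1 234.2 145.5] h -5.1 w 85.1 tilt [0.0055 0.0068] dh 13.5 n 14
[np.float64(-0.0323), np.float64(0.0025), np.float64(-0.0005)] -0.0169
[np.float64(-0.0324), np.float64(0.002), np.float64(-0.0005)] -0.0169
[np.float64(-0.0324), np.float64(0.0014), np.float64(-0.0005)] -0.0169
[np.float64(-0.0324), np.float64(0.0009), np.float64(-0.0005)] -0.0169
[np.float64(-0.0324), np.float64(0.0004), np.float64(-0.0005)] -0.0169
[np.float64(-0.0324), np.float64(-0.0002), np.float64(-0.0005)] -0.0169
[np.float64(-0.0324), np.float64(-0.0007), np.float64(-0.0005)] -0.0169
[np.float64(-0.0324), np.float64(-0.0013), np.float64(-0.0005)] -0.0169
[np.float64(-0.0324), np.float64(-0.0018), np.float64(-0.0005)] -0.0169
[np.float64(-0.0324), np.float64(-0.0024), np.float64(-0.0005)] -0.0169
[np.float64(-0.0323), np.float64(-0.0029), np.float64(-0.0005)] -0.0169
[np.float64(-0.0323), np.float64(-0.0035), np.float64(-0.0005)] -0.0169
[np.float64(-0.0322), np.float64(-0.004), np.float64(-0.0005)] -0.0169
[np.float64(-0.0321), np.float64(-0.0046), np.float64(-0.0005)] -0.0169
```

View pics/w2.png

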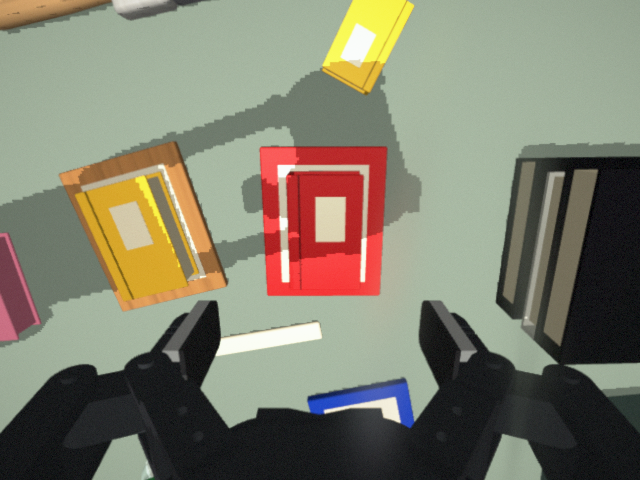

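The red book lies at (325,232) square within its red board, and the yellow book is parked on the wooden board at (150,240). Next is the blue book.

apply_moves --rows '[[0.085,[-0.025,0.002,-0.001],-0.015],[0.085,[-0.034,0.002,-0.001],-0.017],[0.085,[-0.034,0.0015,-0.001],-0.017],[0.085,[-0.034,0.001,-0.001],-0.017],[0.085,[-0.034,0.0005,-0.001],-0.017],[0.085,[-0.034,0,-0.001],-0.017],[0.085,[-0.034,-0.0005,-0.001],-0.017],[0.085,[-0.034,-0.001,-0.001],-0.017],[0.085,[-0.034,-0.002,-0.001],-0.017],[0.085,[-0.034,-0.0025,-0.001],-0.017]]'

```text
time: 14.25
eef_pos: [604.0, -101.4, 154.6]
orientation: [[-0.099, 0.995, 0.014], [0.995, 0.099, 0.014], [0.012, 0.016, -1.0]]
ft_force: [1.2, -0.1, -0.2]
width: 85.0
```

apply_moves --rows '[[0.085,[-0.034,-0.003,-0.001],-0.017],[0.085,[-0.034,-0.0035,-0.001],-0.017],[0.085,[-0.024,-0.003,0],-0.017],[0.085,[-0.012,-0.001,0],-0.01],[0.085,[-0.002,0,0],0],[0.085,[0,0,0],0]]'

```text
time: 14.75
eef_pos: [604.2, -222.1, 153.3]
orientation: [[-0.154, 0.988, 0.014], [0.988, 0.154, 0.011], [0.008, 0.015, -1.0]]
ft_force: [0.9, 0.9, -0.2]
width: 84.9
```

Run:
```python
from h import *
info=r.camera_info("wrist");im=r.read_camera("wrist")
for c in("blue","yellow"):
  for b in blobs(mask(im,c),600): print(c,b.mean(0).round(),"z8",rect(info,b,8),"z36",rect(info,b,36))
cv2.imwrite("pics/w3.png",im[:,:,::-1])
plan(599,-236,50,8.4,6)
```

```text
blue [307. 246.] z8 (599.8, -245.3, 60, 102, 8.1) z36 (598.9, -235.9, 55, 92, 8.1)
blue [400.  13.] z8 (640.1, -56.0, 18, 99, -80.6) z36 (635.3, -65.1, 16, 89, -80.6)
yellow [292. 262.] z8 (597.1, -240.3, 99, 127, 10.7) z36 (596.5, -231.4, 89, 114, 10.7)
t 14.8 p [ 604.1 -221.6  153.2] h 8.9 w 84.8 tilt [0.0135 0.0105] dh -0.5 n 6
[np.float64(-0.0024), np.float64(-0.0015), np.float64(0.0172)] 0.0014
[np.float64(-0.0024), np.float64(-0.0015), np.float64(0.0172)] 0.0014
[np.float64(-0.0024), np.float64(-0.0015), np.float64(0.0172)] 0.0014
[np.float64(-0.0024), np.float64(-0.0015), np.float64(0.0172)] 0.0014
[np.float64(-0.0024), np.float64(-0.0015), np.float64(0.0172)] 0.0014
[np.float64(-0.0024), np.float64(-0.0015), np.float64(0.0172)] 0.0014
```

View pics/w3.png

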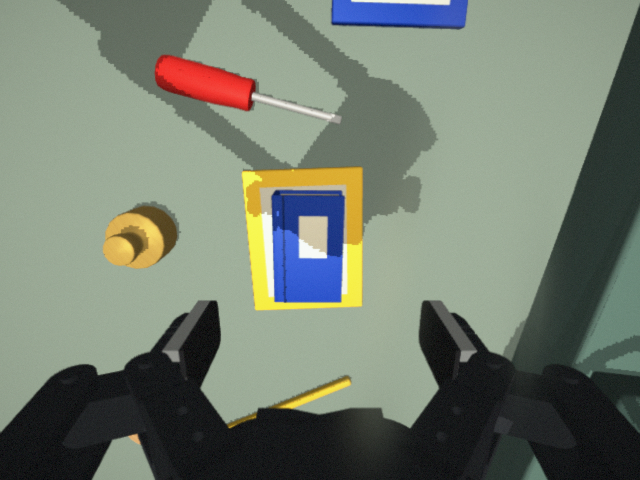

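The blue book is at (307,247) on the yellow board and the weight's knob at (121,249). I go down on the blue book.

apply_moves --rows '[[0.085,[-0.0025,-0.001,0.018],0.001],[0.085,[-0.0025,-0.001,0.022],0.001],[0.085,[-0.0025,-0.001,0.022],0.001],[0.085,[-0.0025,-0.001,0.022],0.001],[0.085,[-0.002,-0.001,0.014],0],[0.085,[-0.002,0,0.006],0],[0.085,[0,0,0],0]]'

```text
time: 15.38
eef_pos: [604.7, -224.2, 47.5]
orientation: [[-0.158, 0.987, 0.017], [0.987, 0.158, 0.014], [0.011, 0.019, -1.0]]
ft_force: [-0.2, -1.4, 0.2]
width: 85.3
```

Run:
```python
from h import *
plan(599,-236.7,14,8.3,4)
```

```text
t 15.38 p [ 604.7 -224.2   47.5] h 9.1 w 85.3 tilt [0.0171 0.0139] dh -0.8 n 4
[np.float64(-0.003), np.float64(-0.0021), np.float64(0.0083)] 0.0035
[np.float64(-0.003), np.float64(-0.002), np.float64(0.0083)] 0.0035
[np.float64(-0.003), np.float64(-0.002), np.float64(0.0083)] 0.0035
[np.float64(-0.003), np.float64(-0.002), np.float64(0.0083)] 0.0035
```

apply_moves --rows '[[0.085,[-0.005,-0.003,0.002],0.004],[0.085,[-0.005,-0.003,0.004],0.004],[0.085,[-0.004,-0.002,0.008],0.004],[0.085,[-0.002,-0.001,0.008],0],[0.085,[-0.001,0,0.004],0],[0.085,[0,0,0.002],0]]'

```text
time: 15.88
eef_pos: [601.3, -242.8, 21.1]
orientation: [[-0.148, 0.989, 0.024], [0.989, 0.147, 0.011], [0.007, 0.025, -1.0]]
ft_force: [-0.5, -0.2, 0.4]
width: 85.0
```

Run:
```python
from h import *
plan(599,-236.7,12,8.3,1)
```

```text
t 15.88 p [ 601.3 -242.8   21.1] h 8.5 w 85.0 tilt [0.0237 0.0109] dh -0.2 n 1
[np.float64(0.0063), np.float64(-0.0016), np.float64(0.0091)] 0.0032
```

apply_moves --rows '[[0.085,[0.003,-0.001,0.004],0],[0.085,[0.002,0,0.004],0],[0.085,[0,0,0.002],0],[0.085,[0,0,0],0]]'

```text
time: 16.22
eef_pos: [599.3, -237.5, 9.5]
orientation: [[-0.147, 0.989, 0.023], [0.989, 0.146, 0.012], [0.008, 0.025, -1.0]]
ft_force: [0.2, -0.3, 0.0]
width: 85.3
```

apply_moves --rows '[[0.04,[0,0,-0.001],0],[0.04,[0,0,-0.001],0],[0.04,[0,0,0],0],[0.04,[0,0,0],0],[0.04,[0,0,0],0],[0.04,[0,0,0],0]]'

```text
time: 16.72
eef_pos: [599.8, -237.2, 12.6]
orientation: [[-0.148, 0.989, 0.024], [0.989, 0.147, 0.011], [0.007, 0.026, -1.0]]
ft_force: [-0.1, -0.1, -1.7]
width: 55.3
```

apply_moves --rows '[[0.04,[0,0,-0.005],0],[0.04,[0,0,-0.012],0],[0.04,[0,0,-0.025],0],[0.04,[0,0,-0.025],0],[0.04,[0,0,-0.012],0],[0.04,[0,0,0],0]]'

```text
time: 17.22
eef_pos: [596.5, -237.6, 96.0]
orientation: [[-0.147, 0.989, 0.02], [0.989, 0.147, 0.013], [0.01, 0.022, -1.0]]
ft_force: [0.7, 0.1, -0.8]
width: 55.2
```

Run:
```python
from h import *
plan(632,1.8,80,7.8,9)
```

```text
t 17.22 p [ 596.5 -237.6   96. ] h 8.5 w 55.2 tilt [0.0202 0.0131] dh -0.7 n 9
[np.float64(0.0257), np.float64(0.0078), np.float64(0.0022)] 0.0013
[np.float64(0.0257), np.float64(0.0077), np.float64(0.0022)] 0.0013
[np.float64(0.0257), np.float64(0.0077), np.float64(0.0022)] 0.0013
[np.float64(0.0257), np.float64(0.0077), np.float64(0.0022)] 0.0013
[np.float64(0.0257), np.float64(0.0076), np.float64(0.0022)] 0.0013
[np.float64(0.0258), np.float64(0.0076), np.float64(0.0022)] 0.0013
[np.float64(0.0258), np.float64(0.0076), np.float64(0.0022)] 0.0013
[np.float64(0.0258), np.float64(0.0075), np.float64(0.0022)] 0.0013
[np.float64(0.0258), np.float64(0.0075), np.float64(0.0022)] 0.0013
```

apply_moves --rows '[[0.04,[0.018,0.0055,0.001],0],[0.04,[0.026,0.008,0.001],0.002],[0.04,[0.026,0.008,0.001],0.002],[0.04,[0.026,0.008,0.001],0.002],[0.04,[0.026,0.008,0.001],0.002],[0.04,[0.026,0.008,0.001],0.002],[0.04,[0.026,0.008,0.001],0.002],[0.04,[0.026,0.008,0.001],0],[0.04,[0.02,0.006,0.002],0],[0.04,[0.01,0.003,0.003],0]]'

```text
time: 18.05
eef_pos: [635.6, 4.9, 87.8]
orientation: [[-0.127, 0.992, 0.025], [0.992, 0.127, 0.009], [0.005, 0.025, -1.0]]
ft_force: [-0.4, -0.4, -1.5]
width: 54.9
```

apply_moves --rows '[[0.04,[0,0,0.003],0],[0.04,[0,0,0.003],0],[0.04,[0,0,0],0]]'

```text
time: 18.3
eef_pos: [634.7, 6.5, 80.0]
orientation: [[-0.131, 0.991, 0.022], [0.991, 0.131, 0.008], [0.005, 0.023, -1.0]]
ft_force: [0.2, -0.9, -1.4]
width: 55.2
```

Run:
```python
from h import *
plan(632,2,20,7.8,5)
```

```text
t 18.3 p [634.7   6.5  80. ] h 7.5 w 55.2 tilt [0.0218 0.0081] dh 0.3 n 5
[np.float64(-0.0009), np.float64(-0.0009), np.float64(0.012)] -0.001
[np.float64(-0.0009), np.float64(-0.0009), np.float64(0.012)] -0.001
[np.float64(-0.0009), np.float64(-0.0009), np.float64(0.012)] -0.001
[np.float64(-0.0009), np.float64(-0.0009), np.float64(0.012)] -0.001
[np.float64(-0.0009), np.float64(-0.0009), np.float64(0.012)] -0.001
```

apply_moves --rows '[[0.04,[-0.001,-0.001,0.012],-0.001],[0.04,[-0.001,-0.001,0.014],-0.001],[0.04,[-0.001,-0.001,0.014],-0.001],[0.04,[-0.001,-0.001,0.011],-0.001],[0.04,[0,-0.001,0.006],0],[0.04,[0,0,0.001],0]]'

```text
time: 18.8
eef_pos: [631.7, -7.8, 20.1]
orientation: [[-0.127, 0.992, 0.023], [0.992, 0.127, 0.004], [0.001, 0.024, -1.0]]
ft_force: [-0.6, 0.5, -1.9]
width: 55.3
```

Run:
```python
from h import *
plan(632,2,13,7.8,2)
```

```text
t 18.8 p [631.7  -7.8  20.1] h 7.3 w 55.3 tilt [0.0235 0.0039] dh 0.5 n 2
[np.float64(0.0048), np.float64(0.0007), np.float64(0.0036)] -0.0045
[np.float64(0.0048), np.float64(0.0007), np.float64(0.0036)] -0.0045
```

apply_moves --rows '[[0.04,[0.004,0,0.001],-0.004],[0.04,[0.004,0.001,0.002],-0.004],[0.04,[0.001,0,0.002],0],[0.04,[0,0,0.001],0]]'

```text
time: 19.13
eef_pos: [632.6, -0.4, 15.0]
orientation: [[-0.132, 0.991, 0.025], [0.991, 0.132, 0.003], [-0.0, 0.026, -1.0]]
ft_force: [0.1, -0.4, -1.1]
width: 55.4
```

apply_moves --rows '[[0.04,[0.0015,0,0.001],0],[0.04,[0.001,0,0.001],0],[0.04,[0,0,0.0005],0]]'

```text
time: 19.38
eef_pos: [633.2, 2.9, 13.4]
orientation: [[-0.133, 0.991, 0.028], [0.991, 0.133, 0.003], [-0.001, 0.028, -1.0]]
ft_force: [0.8, 0.1, -1.2]
width: 55.2
```

apply_moves --rows '[[0.04,[0,0,0.0005],0],[0.04,[0,0,0.0005],0]]'

```text
time: 19.55
eef_pos: [633.5, 3.3, 12.7]
orientation: [[-0.134, 0.991, 0.029], [0.991, 0.134, 0.003], [-0.001, 0.029, -1.0]]
ft_force: [0.0, -0.1, -1.8]
width: 55.8
```

apply_moves --rows '[[0.04,[0,0,0.001],0],[0.04,[0,0,0.0005],0]]'

```text
time: 19.72
eef_pos: [633.7, 3.2, 12.1]
orientation: [[-0.134, 0.99, 0.029], [0.991, 0.134, 0.003], [-0.001, 0.029, -1.0]]
ft_force: [-1.2, -0.1, 4.3]
width: 55.1
```

apply_moves --rows '[[0.06,[0,0,0],0],[0.075,[0,0,0],0],[0.085,[0,0,0],0],[0.085,[0,0,-0.005],0],[0.085,[0,0,-0.015],0],[0.085,[0,0,-0.03],0],[0.085,[0,0,-0.035],0],[0.085,[0,0,-0.03],0],[0.085,[0,0,-0.015],0]]'

```text
time: 20.47
eef_pos: [627.0, 2.8, 142.5]
orientation: [[-0.134, 0.991, 0.018], [0.991, 0.134, 0.004], [0.001, 0.019, -1.0]]
ft_force: [1.0, -1.0, -0.6]
width: 84.9
```

Run:
```python
from h import *
plan(460,248,140,9.2,9)
```

```text
t 20.47 p [627.    2.8 142.5] h 7.7 w 84.9 tilt [0.0183 0.0039] dh 1.5 n 9
[np.float64(0.0295), np.float64(-0.0148), np.float64(0.0)] -0.0029
[np.float64(0.0295), np.float64(-0.0147), np.float64(0.0)] -0.0029
[np.float64(0.0296), np.float64(-0.0146), np.float64(0.0)] -0.0029
[np.float64(0.0296), np.float64(-0.0145), np.float64(0.0)] -0.0029
[np.float64(0.0296), np.float64(-0.0144), np.float64(0.0)] -0.0029
[np.float64(0.0297), np.float64(-0.0143), np.float64(0.0)] -0.0029
[np.float64(0.0297), np.float64(-0.0142), np.float64(0.0)] -0.0029
[np.float64(0.0298), np.float64(-0.0141), np.float64(0.0)] -0.0029
[np.float64(0.0298), np.float64(-0.0141), np.float64(0.0)] -0.0029
```

apply_moves --rows '[[0.085,[0.022,-0.011,0],0],[0.085,[0.03,-0.015,0],-0.003],[0.085,[0.03,-0.015,0],-0.003],[0.085,[0.03,-0.015,0],-0.003],[0.085,[0.03,-0.0145,0],-0.003],[0.085,[0.03,-0.0145,0],-0.003],[0.085,[0.03,-0.0145,0],-0.003],[0.085,[0.03,-0.0145,0],-0.003],[0.085,[0.02,-0.01,0],-0.003],[0.085,[0.009,-0.005,0],0]]'

```text
time: 21.3
eef_pos: [464.6, 248.3, 148.6]
orientation: [[-0.15, 0.988, 0.045], [0.989, 0.15, 0.003], [-0.004, 0.045, -0.999]]
ft_force: [0.3, 0.2, -0.0]
width: 85.2
```

apply_moves --rows '[[0.085,[0,0,0],0],[0.085,[0,0,0],0]]'

```text
time: 21.47
eef_pos: [463.4, 249.8, 149.2]
orientation: [[-0.154, 0.987, 0.045], [0.988, 0.154, 0.003], [-0.004, 0.045, -0.999]]
ft_force: [0.1, 0.6, 0.8]
width: 84.6
```

Run:
```python
from h import *
HUE["yellow"]=[(21,34)]; HUE["brown"]=[(8,17)]
info=r.camera_info("wrist");im=r.read_camera("wrist")
for c in("brown","yellow"):
  for b in blobs(mask(im,c,170),600): print(c,b.mean(0).round(),"z8",rect(info,b,8),"z36",rect(info,b,36))
cv2.imwrite("pics/w4.png",im[:,:,::-1])
plan(460,248,50,9.2,5)
```

```text
yellow [308. 236.] z8 (462.4, 235.0, 62, 103, 9.2) z36 (460.7, 243.8, 56, 92, 9.2)
yellow [571. 111.] z8 (654.7, 369.9, 40, 64, -32.7) z36 (634.0, 365.4, 36, 58, -32.7)
t 21.52 p [463.6 249.5 149.2] h 8.8 w 84.9 tilt [0.0453 0.0034] dh 0.4 n 5
[np.float64(-0.0001), np.float64(-0.0017), np.float64(0.0198)] -0.0014
[np.float64(-0.0001), np.float64(-0.0017), np.float64(0.0198)] -0.0014
[np.float64(-0.0001), np.float64(-0.0017), np.float64(0.0198)] -0.0014
[np.float64(-0.0001), np.float64(-0.0017), np.float64(0.0198)] -0.0014
[np.float64(-0.0001), np.float64(-0.0017), np.float64(0.0198)] -0.0014
```

View pics/w4.png

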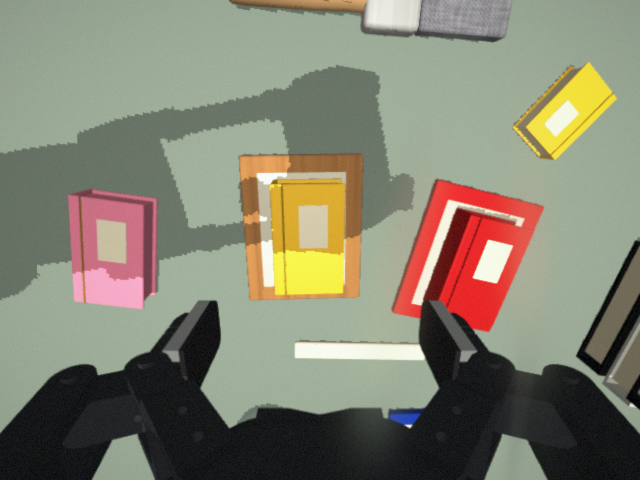

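The yellow book is centred at (308,236) on the wooden board. I go down.

apply_moves --rows '[[0.085,[-0.002,-0.001,0.015],-0.001],[0.085,[-0.002,-0.001,0.02],-0.001],[0.085,[-0.001,-0.001,0.024],-0.001],[0.085,[-0.001,-0.001,0.024],-0.001],[0.085,[0,-0.001,0.015],0],[0.085,[0,0,0.007],0],[0.085,[0,0,0],0]]'

```text
time: 22.1
eef_pos: [476.7, 235.3, 42.9]
orientation: [[-0.146, 0.988, 0.058], [0.989, 0.146, 0.002], [-0.006, 0.057, -0.998]]
ft_force: [1.3, -0.2, 0.6]
width: 85.0
```

Run:
```python
from h import *
plan(460.5,243,12,9.2,4)
```

```text
t 22.1 p [476.7 235.3  42.9] h 8.4 w 85.0 tilt [0.0576 0.0025] dh 0.8 n 4
[np.float64(0.0025), np.float64(-0.0042), np.float64(0.0075)] -0.0034
[np.float64(0.0026), np.float64(-0.0041), np.float64(0.0075)] -0.0034
[np.float64(0.0026), np.float64(-0.0041), np.float64(0.0075)] -0.0034
[np.float64(0.0026), np.float64(-0.0041), np.float64(0.0075)] -0.0034
```

apply_moves --rows '[[0.085,[0.003,-0.005,-0.002],-0.003],[0.085,[0.003,-0.005,0],-0.003],[0.085,[0.002,-0.004,0.004],-0.003],[0.085,[0.001,-0.002,0.004],-0.003],[0.085,[0,-0.001,0.004],0],[0.085,[0,0,0.003],0]]'

```text
time: 22.6
eef_pos: [462.0, 241.9, 32.0]
orientation: [[-0.157, 0.985, 0.066], [0.988, 0.157, 0.005], [-0.005, 0.066, -0.998]]
ft_force: [-0.2, 0.6, 0.3]
width: 85.0
```

Run:
```python
from h import *
plan(460.5,243,12,9.2,2)
```

```text
t 22.6 p [462.  241.9  32. ] h 9.0 w 85.0 tilt [0.0657 0.0049] dh 0.2 n 2
[np.float64(0.0007), np.float64(-0.0013), np.float64(0.0099)] -0.0015
[np.float64(0.0007), np.float64(-0.0013), np.float64(0.0099)] -0.0015
```

apply_moves --rows '[[0.085,[0.001,-0.002,0.006],0],[0.085,[0.001,-0.002,0.007],0],[0.085,[0,-0.001,0.004],0],[0.085,[0,0,0.001],0],[0.085,[0,0,0],0]]'

```text
time: 23.02
eef_pos: [457.0, 243.7, 11.2]
orientation: [[-0.158, 0.985, 0.065], [0.987, 0.158, 0.005], [-0.006, 0.065, -0.998]]
ft_force: [-0.3, -0.3, -0.5]
width: 84.8
```

apply_moves --rows '[[0.04,[0,0.001,0],0],[0.04,[0,0,0],0],[0.04,[0,0,0],0],[0.04,[0,0,0],0],[0.04,[0,0,0],0],[0.04,[0,0,0],0]]'

```text
time: 23.52
eef_pos: [459.2, 244.0, 12.0]
orientation: [[-0.157, 0.985, 0.067], [0.988, 0.157, 0.005], [-0.006, 0.066, -0.998]]
ft_force: [-1.2, -0.5, -1.6]
width: 55.8
```

apply_moves --rows '[[0.04,[0,0,-0.005],0],[0.04,[0,0,-0.012],0],[0.04,[0,0,-0.03],0],[0.04,[0,0,-0.035],0],[0.04,[0,0,-0.03],0],[0.04,[0,0,-0.015],0],[0.04,[0,0,0],0]]'

```text
time: 24.1
eef_pos: [447.7, 242.2, 142.7]
orientation: [[-0.157, 0.986, 0.058], [0.988, 0.157, 0.002], [-0.007, 0.058, -0.998]]
ft_force: [0.8, 0.6, -0.7]
width: 55.3
```

Run:
```python
from h import *
plan(597,-240,140,10.7,18); print(r.get_state()["joint_positions"].round(1))
```

```text
t 24.1 p [447.7 242.2 142.7] h 9.1 w 55.3 tilt [0.058  0.0019] dh 1.6 n 18
[np.float64(-0.0278), np.float64(0.004), np.float64(0.0006)] -0.0016
[np.float64(-0.0278), np.float64(0.0039), np.float64(0.0006)] -0.0016
[np.float64(-0.0278), np.float64(0.0039), np.float64(0.0006)] -0.0016
[np.float64(-0.0278), np.float64(0.0038), np.float64(0.0006)] -0.0016
[np.float64(-0.0278), np.float64(0.0038), np.float64(0.0006)] -0.0016
[np.float64(-0.0278), np.float64(0.0037), np.float64(0.0006)] -0.0016
[np.float64(-0.0278), np.float64(0.0037), np.float64(0.0006)] -0.0016
[np.float64(-0.0278), np.float64(0.0036), np.float64(0.0006)] -0.0016
[np.float64(-0.0278), np.float64(0.0036), np.float64(0.0006)] -0.0016
[np.float64(-0.0278), np.float64(0.0036), np.float64(0.0006)] -0.0016
[np.float64(-0.0278), np.float64(0.0035), np.float64(0.0006)] -0.0016
[np.float64(-0.0278), np.float64(0.0035), np.float64(0.0006)] -0.0016
[np.float64(-0.0278), np.float64(0.0034), np.float64(0.0006)] -0.0016
[np.float64(-0.0278), np.float64(0.0034), np.float64(0.0006)] -0.0016
[np.float64(-0.0278), np.float64(0.0033), np.float64(0.0006)] -0.0016
[np.float64(-0.0278), np.float64(0.0033), np.float64(0.0006)] -0.0016
[np.float64(-0.0278), np.float64(0.0033), np.float64(0.0006)] -0.0016
[np.float64(-0.0279), np.float64(0.0032), np.float64(0.0006)] -0.0016
[ 21.4  12.6 104.4  -1.3  59.9  12.9]
```

apply_moves --rows '[[0.04,[-0.015,0.002,0],0],[0.04,[-0.022,0.003,0],-0.002],[0.04,[-0.029,0.004,0],-0.002],[0.04,[-0.029,0.004,0],-0.002],[0.04,[-0.029,0.004,0],-0.002],[0.04,[-0.029,0.004,0],-0.002],[0.04,[-0.029,0.004,0],-0.002],[0.04,[-0.029,0.004,0],-0.002],[0.04,[-0.029,0.004,0],-0.002],[0.04,[-0.029,0.0035,0],-0.002]]'

```text
time: 24.93
eef_pos: [524.0, -21.9, 138.1]
orientation: [[-0.186, 0.981, 0.047], [0.983, 0.186, 0.007], [-0.001, 0.047, -0.999]]
ft_force: [-0.1, 0.2, -1.2]
width: 55.6
```

Run:
```python
from h import *
plan(597,-240,130,10.7,8)
```

```text
t 24.93 p [524.  -21.9 138.1] h 10.7 w 55.6 tilt [0.0465 0.0073] dh -0.0 n 8
[np.float64(-0.0285), np.float64(0.0038), np.float64(0.0012)] 0.0
[np.float64(-0.0285), np.float64(0.0038), np.float64(0.0012)] 0.0
[np.float64(-0.0285), np.float64(0.0038), np.float64(0.0012)] 0.0
[np.float64(-0.0285), np.float64(0.0038), np.float64(0.0012)] 0.0
[np.float64(-0.0285), np.float64(0.0038), np.float64(0.0012)] 0.0
[np.float64(-0.0285), np.float64(0.0038), np.float64(0.0012)] 0.0
[np.float64(-0.0285), np.float64(0.0039), np.float64(0.0012)] 0.0
[np.float64(-0.0285), np.float64(0.0039), np.float64(0.0012)] 0.0
```

apply_moves --rows '[[0.04,[-0.029,0.004,0.001],0],[0.04,[-0.029,0.004,0.001],0],[0.04,[-0.029,0.004,0.001],0],[0.04,[-0.029,0.004,0.001],0],[0.04,[-0.029,0.004,0.001],0],[0.04,[-0.029,0.004,0.001],0],[0.04,[-0.022,0.004,0.001],0],[0.04,[-0.014,0.002,0.001],0],[0.04,[-0.004,0,0],0],[0.04,[0,0,0],0]]'

```text
time: 25.77
eef_pos: [589.1, -242.0, 115.2]
orientation: [[-0.178, 0.984, 0.028], [0.984, 0.178, 0.013], [0.008, 0.03, -1.0]]
ft_force: [0.0, 0.3, -1.1]
width: 55.5
```

Run:
```python
from h import *
plan(597,-237,25,10.7,8)
```

```text
t 25.77 p [ 589.1 -242.   115.2] h 10.2 w 55.5 tilt [0.0276 0.0134] dh 0.5 n 8
[np.float64(0.0003), np.float64(0.0008), np.float64(0.0113)] -0.001
[np.float64(0.0003), np.float64(0.0008), np.float64(0.0113)] -0.001
[np.float64(0.0003), np.float64(0.0008), np.float64(0.0113)] -0.001
[np.float64(0.0003), np.float64(0.0008), np.float64(0.0113)] -0.001
[np.float64(0.0003), np.float64(0.0008), np.float64(0.0113)] -0.001
[np.float64(0.0003), np.float64(0.0008), np.float64(0.0113)] -0.001
[np.float64(0.0003), np.float64(0.0008), np.float64(0.0113)] -0.001
[np.float64(0.0003), np.float64(0.0008), np.float64(0.0113)] -0.001
```

apply_moves --rows '[[0.04,[0.001,0.001,0.011],-0.001],[0.04,[0.001,0.001,0.014],-0.001],[0.04,[0.001,0.001,0.014],-0.001],[0.04,[0.001,0.001,0.014],-0.001],[0.04,[0.001,0.001,0.014],-0.001],[0.04,[0.001,0.001,0.012],-0.001],[0.04,[0.001,0,0.007],0],[0.04,[0,0,0.002],0],[0.04,[0,0,0],0]]'

```text
time: 26.52
eef_pos: [589.6, -215.6, 19.0]
orientation: [[-0.193, 0.981, 0.018], [0.981, 0.193, 0.024], [0.02, 0.022, -1.0]]
ft_force: [1.2, 0.9, -2.1]
width: 55.7
```

Run:
```python
from h import *
plan(597,-239.5,14,10.7,3)
```

```text
t 26.52 p [ 589.6 -215.6   19. ] h 11.1 w 55.7 tilt [0.0177 0.024 ] dh -0.4 n 3
[np.float64(-0.0083), np.float64(0.0008), np.float64(0.0015)] 0.0024
[np.float64(-0.0083), np.float64(0.0009), np.float64(0.0015)] 0.0024
[np.float64(-0.0083), np.float64(0.0009), np.float64(0.0015)] 0.0024
```

apply_moves --rows '[[0.04,[-0.006,0.001,-0.003],0.002],[0.04,[-0.009,0.002,-0.001],0.002],[0.04,[-0.006,0.002,0],0],[0.04,[-0.002,0.001,0],0],[0.04,[0,0,0],0],[0.04,[0,0,0],0]]'

```text
time: 27.02
eef_pos: [603.2, -240.5, 26.5]
orientation: [[-0.189, 0.982, 0.024], [0.982, 0.189, 0.02], [0.016, 0.027, -1.0]]
ft_force: [-0.3, -0.7, 0.6]
width: 55.3
```

Run:
```python
from h import *
plan(597,-239.5,14,10.7,3)
```

```text
t 27.02 p [ 603.2 -240.5   26.5] h 10.9 w 55.3 tilt [0.0237 0.0205] dh -0.2 n 3
[np.float64(0.0007), np.float64(-0.0021), np.float64(0.0041)] 0.0011
[np.float64(0.0007), np.float64(-0.0021), np.float64(0.0041)] 0.0011
[np.float64(0.0007), np.float64(-0.0021), np.float64(0.0041)] 0.0011
```

apply_moves --rows '[[0.04,[0.0005,-0.002,0.003],0],[0.04,[0.0005,-0.002,0.004],0],[0.04,[0,-0.001,0.003],0],[0.04,[0,0,0.001],0],[0.04,[0,0,0],0]]'

```text
time: 27.43
eef_pos: [597.1, -240.3, 14.4]
orientation: [[-0.188, 0.982, 0.023], [0.982, 0.188, 0.021], [0.016, 0.027, -1.0]]
ft_force: [-0.3, -0.1, -2.1]
width: 56.0
```

apply_moves --rows '[[0.04,[0,0,0.001],0],[0.04,[0,0,0.0005],0]]'

```text
time: 27.6
eef_pos: [597.0, -239.9, 12.8]
orientation: [[-0.188, 0.982, 0.023], [0.982, 0.188, 0.021], [0.017, 0.027, -1.0]]
ft_force: [-1.2, -0.0, 2.6]
width: 55.3
```

apply_moves --rows '[[0.04,[0,0,0.0005],0],[0.04,[0,0,0.0005],0]]'

```text
time: 27.77
eef_pos: [597.1, -239.9, 12.8]
orientation: [[-0.189, 0.982, 0.023], [0.982, 0.188, 0.021], [0.016, 0.027, -1.0]]
ft_force: [-1.7, -0.2, 3.2]
width: 55.6
```

apply_moves --rows '[[0.06,[0,0,0],0],[0.075,[0,0,0],0],[0.085,[0,0,0],0],[0.085,[0,0,-0.005],0],[0.085,[0,0,-0.015],0],[0.085,[0,0,-0.025],0],[0.085,[0,0,-0.03],0],[0.085,[0,0,-0.03],0],[0.085,[0,0,-0.015],0]]'

```text
time: 28.52
eef_pos: [592.2, -241.2, 133.0]
orientation: [[-0.189, 0.982, 0.015], [0.982, 0.188, 0.026], [0.022, 0.02, -1.0]]
ft_force: [1.2, -0.3, 1.1]
width: 85.0
```

Run:
```python
from h import *
plan(460,-240,140,10.7,6)
for n in("wrist","top"):
  info=r.camera_info(n);im=r.read_camera(n);cv2.imwrite(f"pics/{n}5.png",im[:,:,::-1])
  for c in("blue","yellow","red","green"):
    for b in blobs(mask(im,c),300): print(n,c,b.mean(0).round(),"z8",rect(info,b,8),"z36",rect(info,b,36))
```

```text
t 28.52 p [ 592.2 -241.2  133. ] h 10.9 w 85.0 tilt [0.0149 0.0258] dh -0.2 n 6
[np.float64(0.0044), np.float64(-0.0216), np.float64(-0.0015)] 0.0005
[np.float64(0.0044), np.float64(-0.0216), np.float64(-0.0015)] 0.0005
[np.float64(0.0044), np.float64(-0.0216), np.float64(-0.0015)] 0.0005
[np.float64(0.0043), np.float64(-0.0216), np.float64(-0.0015)] 0.0005
[np.float64(0.0043), np.float64(-0.0216), np.float64(-0.0015)] 0.0005
[np.float64(0.0043), np.float64(-0.0216), np.float64(-0.0015)] 0.0005
wrist yellow [318. 272.] z8 (602.2, -268.6, 69, 99, -79.7) z36 (599.5, -258.4, 62, 89, -79.7)
wrist yellow [285. 159.] z8 (559.0, -191.4, 15, 42, -79.2) z36 (560.8, -189.2, 13, 38, -79.2)
wrist red [222.  51.] z8 (503.0, -124.7, 26, 76, 83.8) z36 (510.6, -129.5, 23, 68, 83.8)
top blue [345. 158.] z8 (630.1, 1.6, 99, 127, 7.8) z36 (624.6, 2.5, 97, 125, 7.8)
top yellow [179. 156.] z8 (646.9, 370.2, 40, 69, -32.7) z36 (641.0, 363.4, 39, 67, -32.7)
top red [240. 173.] z8 (603.7, 234.1, 101, 128, -4.8) z36 (598.7, 230.1, 99, 126, -4.8)
top red [405. 213.] z8 (504.7, -125.7, 26, 71, 84.0) z36 (501.8, -122.1, 25, 70, 84.0)
top green [342. 240.] z8 (448.7, 14.7, 50, 50, 88.4) z36 (446.9, 15.3, 49, 49, 88.4)
```

View pics/wrist5.png

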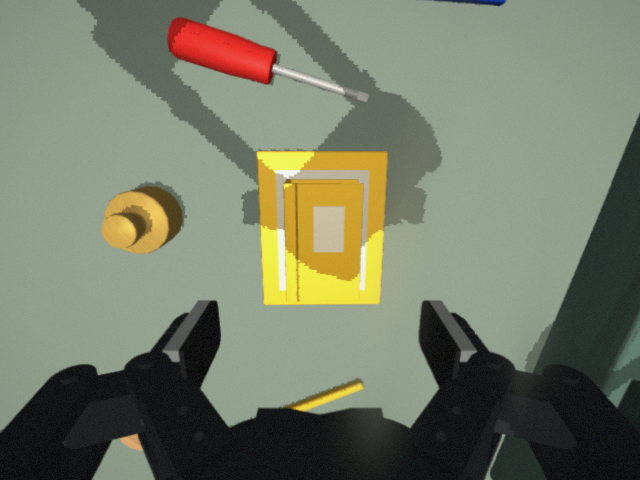

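The yellow book is at (325,240), square on the yellow board. The weight's knob is at (120,230).

Run:
```python
from h import *
w=r.camera_info("wrist"); t=r.camera_info("top"); s=r.camera_info("scene")
HUE["w"]=[(12,26)]
im=cv2.imread("pics/wrist5.png")[:,:,::-1].copy(); 
sub=np.zeros(im.shape[:2],np.uint8); sub[170:270,90:200]=1
b=blobs(mask(im,"w",110,40)*sub,300)[0]; print("outline",b.min(0),b.max(0))
print("knob top wrist",cast(w,[(120,230)],56),"body rim",cast(w,[(142,220)],30),"top cam",cast(t,[(468,231.5)],56))
S=cv2.imread("pics/scene0.png"); print("scene knob top",cast(s,[(158,249)],56))
c=im[170:270,90:200]
T=cv2.imread("pics/top0.png")[212:252,445:490]; S=S[235:285,135:190]
o=np.hstack([cv2.resize(x,(260,260),interpolation=cv2.INTER_CUBIC) for x in(c[:,:,::-1],T,S)]); cv2.imwrite("pics/wt.png",o)
plan(460,-245,140,10.7,7)
```

```text
outline [102 187] [181 253]
knob top wrist [[ 464.24925547 -250.97731535]] body rim [[ 466.38273535 -249.94417961]] top cam [[ 457.22705191 -251.53853259]]
scene knob top [[ 465.06303084 -245.54493048]]
t 28.62 p [ 593.1 -241.6  133.3] h 10.9 w 85.0 tilt [0.0176 0.0243] dh -0.2 n 7
[np.float64(0.0031), np.float64(-0.0187), np.float64(-0.0013)] 0.0004
[np.float64(0.0031), np.float64(-0.0187), np.float64(-0.0013)] 0.0004
[np.float64(0.0031), np.float64(-0.0187), np.float64(-0.0013)] 0.0004
[np.float64(0.0031), np.float64(-0.0187), np.float64(-0.0013)] 0.0004
[np.float64(0.0031), np.float64(-0.0187), np.float64(-0.0013)] 0.0004
[np.float64(0.0031), np.float64(-0.0187), np.float64(-0.0013)] 0.0004
[np.float64(0.0031), np.float64(-0.0187), np.float64(-0.0013)] 0.0004
```

View pics/wt.png

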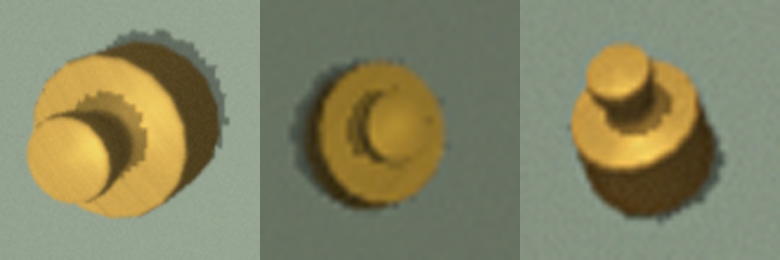

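The crops show the knob at wrist (119,231), top (470,231) and scene (156,249). All three give the weight at about (462,-250). I move over it.

apply_moves --rows '[[0.085,[0.001,-0.012,0],0],[0.085,[0.002,-0.018,0],0],[0.085,[0.002,-0.02,0],0],[0.085,[0.002,-0.02,0],0],[0.085,[0.002,-0.02,0],0],[0.085,[0.002,-0.018,0],0],[0.085,[0.002,-0.012,0],0],[0.085,[0,-0.006,0],0],[0.085,[0,0,0],0],[0.085,[0,0,0],0]]'

```text
time: 29.45
eef_pos: [447.9, -246.9, 118.7]
orientation: [[-0.19, 0.982, -0.004], [0.981, 0.189, 0.037], [0.037, 0.004, -0.999]]
ft_force: [1.4, 0.8, 0.1]
width: 85.0
```

Run:
```python
from h import *
HUE["w"]=[(10,28)]
w=r.camera_info("wrist"); im=r.read_camera("wrist"); cv2.imwrite("pics/wrist6.png",im[:,:,::-1])
print([(b.min(0),b.max(0)) for b in blobs(mask(im,"w",110,40),800)])
print("knob guess px for (462,-250,56) via grid:")
plan(462,-250,100,10.7,3)
```

```text
[(array([437, 184], dtype=int32), array([582, 338], dtype=int32)), (array([302, 218], dtype=int32), array([366, 288], dtype=int32))]
knob guess px for (462,-250,56) via grid:
t 29.5 p [ 448.  -246.8  118.7] h 10.9 w 84.9 tilt [-0.0038  0.0376] dh -0.2 n 3
[np.float64(-0.0022), np.float64(0.0043), np.float64(0.0062)] 0.0014
[np.float64(-0.0022), np.float64(0.0043), np.float64(0.0062)] 0.0014
[np.float64(-0.0022), np.float64(0.0044), np.float64(0.0062)] 0.0014
```

View pics/wrist6.png

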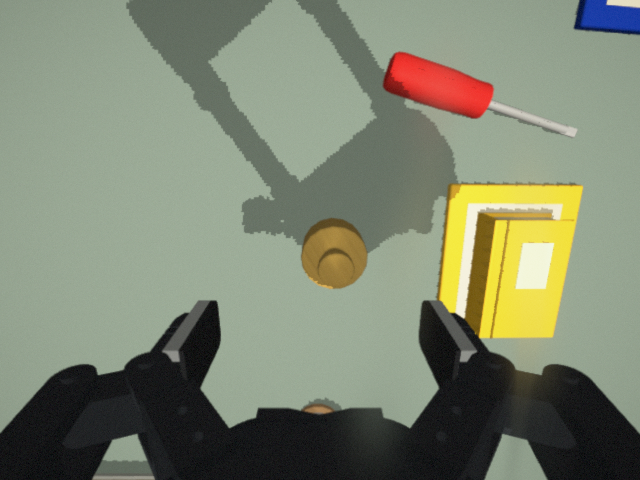

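Run:
```python
from h import *
w=r.camera_info("wrist"); p=cast(w,[(336,267)],56)[0]; print(p, "edges y", cast(w,[(336,218),(336,289)],30))
plan(p[0],p[1],100,10.7,3)
```

```text
[ 459.78080661 -249.70638336] edges y [[ 455.76504668 -223.78101502]
 [ 466.38569625 -275.27713631]]
t 29.5 p [ 448.  -246.8  118.7] h 10.9 w 84.9 tilt [-0.0038  0.0376] dh -0.2 n 3
[np.float64(-0.0019), np.float64(0.0036), np.float64(0.0062)] 0.0014
[np.float64(-0.0019), np.float64(0.0036), np.float64(0.0062)] 0.0014
[np.float64(-0.0019), np.float64(0.0036), np.float64(0.0062)] 0.0014
```

apply_moves --rows '[[0.085,[-0.002,0.004,0.008],0],[0.085,[-0.002,0.004,0.01],0],[0.085,[-0.002,0.004,0.01],0],[0.085,[0,0.001,0.008],0],[0.085,[0,0,0.003],0],[0.085,[0,0,0],0]]'

```text
time: 30.0
eef_pos: [466.8, -249.2, 73.7]
orientation: [[-0.192, 0.981, -0.003], [0.981, 0.192, 0.038], [0.037, 0.005, -0.999]]
ft_force: [-0.2, -0.3, 0.1]
width: 85.1
```

Run:
```python
from h import *
plan(460,-250,60,10.7,3)
```

```text
t 30.0 p [ 466.8 -249.2   73.7] h 11.1 w 85.1 tilt [-0.0027  0.0376] dh -0.4 n 3
[np.float64(-0.0), np.float64(-0.0023), np.float64(0.0046)] 0.0022
[np.float64(-0.0), np.float64(-0.0023), np.float64(0.0046)] 0.0022
[np.float64(-0.0), np.float64(-0.0023), np.float64(0.0046)] 0.0022
```

apply_moves --rows '[[0.085,[0,-0.003,0.006],0],[0.085,[0,-0.003,0.009],0],[0.085,[0,-0.002,0.009],0],[0.085,[0,-0.001,0.007],0],[0.085,[0,0,0.002],0],[0.085,[0,0,0],0]]'

```text
time: 30.5
eef_pos: [456.2, -249.2, 36.6]
orientation: [[-0.192, 0.981, -0.004], [0.981, 0.192, 0.039], [0.039, 0.003, -0.999]]
ft_force: [-0.4, -0.2, -0.4]
width: 84.8
```

Run:
```python
from h import *
plan(460,-250,36,10.7,3)
```

```text
t 30.5 p [ 456.2 -249.2   36.6] h 11.1 w 84.8 tilt [-0.0044  0.0386] dh -0.4 n 3
[np.float64(-0.0005), np.float64(0.0012), np.float64(0.0002)] 0.0023
[np.float64(-0.0005), np.float64(0.0012), np.float64(0.0002)] 0.0023
[np.float64(-0.0005), np.float64(0.0012), np.float64(0.0002)] 0.0023
```

apply_moves --rows '[[0.07,[0,0.002,0],0],[0.05,[-0.0005,0.001,0],0],[0.04,[0,0,0],0],[0.01,[0,0,0],0],[0.01,[0,0,0],0],[0.01,[0,0,0],0],[0.01,[0,0,0],0],[0.01,[0,0,0],0],[0.01,[0,0,0],0]]' --newtons 60

```text
time: 31.25
eef_pos: [460.1, -249.7, 37.7]
orientation: [[-0.193, 0.981, -0.003], [0.981, 0.193, 0.037], [0.037, 0.004, -0.999]]
ft_force: [-0.2, -1.2, 0.3]
width: 20.7
```

apply_moves --rows '[[0.01,[0,0,-0.004],0],[0.01,[0,0,-0.008],0],[0.01,[0,0,-0.012],0],[0.01,[0,0,-0.006],0],[0.01,[0,0,0],0]]'

```text
time: 31.67
eef_pos: [458.0, -249.0, 67.2]
orientation: [[-0.192, 0.981, -0.008], [0.98, 0.192, 0.042], [0.042, -0.0, -0.999]]
ft_force: [0.2, 0.3, -5.0]
width: 20.7
```

Run:
```python
from h import *
im=r.read_camera("wrist"); cv2.imwrite("pics/wrist7.png",im[200:,120:520,::-1])
plan(604,232,125,-5,18)
```

```text
t 31.72 p [ 457.9 -248.9   66.8] h 11.1 w 20.2 tilt [-0.0083  0.0417] dh -16.1 n 18
[np.float64(0.0248), np.float64(0.0131), np.float64(-0.0022)] 0.0156
[np.float64(0.025), np.float64(0.0127), np.float64(-0.0022)] 0.0156
[np.float64(0.0252), np.float64(0.0123), np.float64(-0.0022)] 0.0156
[np.float64(0.0254), np.float64(0.0119), np.float64(-0.0022)] 0.0156
[np.float64(0.0255), np.float64(0.0115), np.float64(-0.0022)] 0.0156
[np.float64(0.0257), np.float64(0.0111), np.float64(-0.0022)] 0.0156
[np.float64(0.0259), np.float64(0.0107), np.float64(-0.0022)] 0.0156
[np.float64(0.0261), np.float64(0.0103), np.float64(-0.0022)] 0.0156
[np.float64(0.0262), np.float64(0.0099), np.float64(-0.0022)] 0.0156
[np.float64(0.0264), np.float64(0.0095), np.float64(-0.0022)] 0.0156
[np.float64(0.0265), np.float64(0.0091), np.float64(-0.0022)] 0.0156
[np.float64(0.0266), np.float64(0.0087), np.float64(-0.0022)] 0.0156
[np.float64(0.0268), np.float64(0.0083), np.float64(-0.0022)] 0.0156
[np.float64(0.0269), np.float64(0.0078), np.float64(-0.0022)] 0.0156
[np.float64(0.027), np.float64(0.0074), np.float64(-0.0022)] 0.0156
[np.float64(0.0271), np.float64(0.007), np.float64(-0.0022)] 0.0156
[np.float64(0.0272), np.float64(0.0066), np.float64(-0.0022)] 0.0156
[np.float64(0.0273), np.float64(0.0061), np.float64(-0.0022)] 0.0156
```

View pics/wrist7.png

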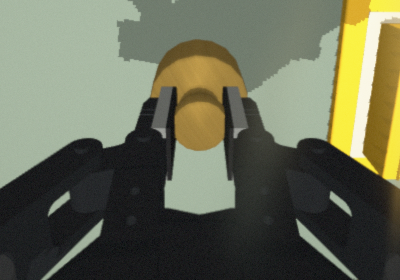

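The knob sits between the pads at about (200,120) in the crop and 5 N hang on the wrist. I carry it to the red book.

apply_moves --rows '[[0.01,[0.002,0.001,-0.015],0],[0.01,[0.005,0.003,-0.022],0.005],[0.01,[0.012,0.006,-0.02],0.015],[0.01,[0.02,0.01,-0.01],0.016],[0.01,[0.026,0.012,-0.004],0.016],[0.01,[0.026,0.0115,-0.001],0.016],[0.01,[0.026,0.011,-0.001],0.016],[0.01,[0.026,0.0105,-0.001],0.016],[0.01,[0.026,0.01,-0.001],0.016],[0.01,[0.026,0.01,-0.001],0.016]]'

```text
time: 32.55
eef_pos: [516.5, -44.6, 149.2]
orientation: [[-0.045, 0.999, -0.016], [0.998, 0.045, 0.043], [0.043, -0.014, -0.999]]
ft_force: [-0.0, 0.0, -4.9]
width: 20.7
```

Run:
```python
from h import *
plan(606,234,125,-5,11)
```

```text
t 32.55 p [516.5 -44.6 149.2] h 2.6 w 20.7 tilt [-0.0159  0.0426] dh -7.6 n 11
[np.float64(0.0248), np.float64(0.0093), np.float64(0.0031)] 0.0121
[np.float64(0.0249), np.float64(0.009), np.float64(0.0031)] 0.0121
[np.float64(0.025), np.float64(0.0087), np.float64(0.0031)] 0.0121
[np.float64(0.0251), np.float64(0.0084), np.float64(0.0031)] 0.0121
[np.float64(0.0252), np.float64(0.0081), np.float64(0.0031)] 0.0121
[np.float64(0.0253), np.float64(0.0078), np.float64(0.0031)] 0.0121
[np.float64(0.0254), np.float64(0.0075), np.float64(0.0031)] 0.0121
[np.float64(0.0255), np.float64(0.0072), np.float64(0.0031)] 0.0121
[np.float64(0.0256), np.float64(0.0069), np.float64(0.0031)] 0.0121
[np.float64(0.0257), np.float64(0.0066), np.float64(0.0031)] 0.0121
[np.float64(0.0258), np.float64(0.0063), np.float64(0.0031)] 0.0121
```

apply_moves --rows '[[0.01,[0.025,0.009,0.001],0.012],[0.01,[0.025,0.009,0.001],0.012],[0.01,[0.025,0.009,0.001],0.012],[0.01,[0.025,0.0085,0.001],0.012],[0.01,[0.025,0.008,0.001],0.012],[0.01,[0.025,0.008,0.001],0.012],[0.01,[0.025,0.0075,0.001],0.012],[0.01,[0.025,0.007,0.001],0.012],[0.01,[0.024,0.007,0.001],0.012],[0.01,[0.014,0.004,0.001],0.01]]'

```text
time: 33.38
eef_pos: [592.1, 209.1, 140.2]
orientation: [[0.077, 0.997, -0.029], [0.996, -0.076, 0.043], [0.041, -0.032, -0.999]]
ft_force: [-0.2, 0.2, -5.0]
width: 20.6
```

apply_moves --rows '[[0.01,[0.006,0.002,0.002],0.005],[0.01,[0,0,0.002],0],[0.01,[0,0,0],0]]'

```text
time: 33.63
eef_pos: [593.6, 218.6, 133.0]
orientation: [[0.078, 0.996, -0.033], [0.996, -0.076, 0.043], [0.04, -0.036, -0.999]]
ft_force: [-0.6, -1.4, -5.1]
width: 20.5
```

Run:
```python
from h import *
s=r.get_state(); plan(607,235,95,-5,4)
info=r.camera_info("wrist");im=r.read_camera("wrist");cv2.imwrite("pics/w8.png",im[:,:,::-1])
for b in blobs(mask(im,"red"),300): print(b.mean(0).round(),"z8",rect(info,b,8),"z36",rect(info,b,36))
```

```text
t 33.63 p [593.6 218.6 133. ] h -4.4 w 20.5 tilt [-0.0333  0.0431] dh -0.6 n 4
[np.float64(0.004), np.float64(0.0034), np.float64(0.0095)] 0.0027
[np.float64(0.004), np.float64(0.0034), np.float64(0.0095)] 0.0027
[np.float64(0.004), np.float64(0.0034), np.float64(0.0095)] 0.0027
[np.float64(0.004), np.float64(0.0033), np.float64(0.0095)] 0.0027
[344. 197.] z8 (606.1, 234.2, 99, 127, -4.9) z36 (606.0, 239.8, 89, 114, -4.9)
```

View pics/w8.png

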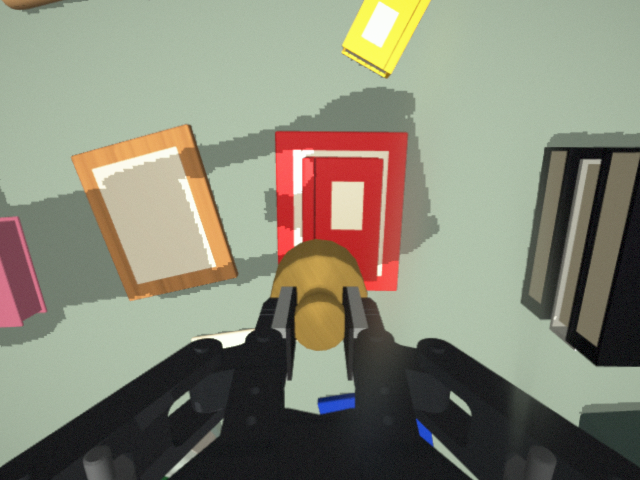

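The red book is in view, with its far edge running from (303,157) to (383,158). I compute its centre.

Run:
```python
from h import *
w=r.camera_info("wrist"); p=cast(w,[(303,157),(383,158)],36); print(p,np.linalg.norm(p[0]-p[1]))
a=np.radians(-5); d=np.array([-np.sin(a),np.cos(a)]); c=p.mean(0)-45*d; print("centre",c)
plan(c[0],c[1],92,-5,5)
```

```text
[[584.20418933 281.25620311]
 [638.21684629 276.4896038 ]] 54.222574463963504
centre [607.28850939 234.04414204]
t 33.68 p [593.5 218.3 133.1] h -4.4 w 20.3 tilt [-0.0334  0.0433] dh -0.6 n 5
[np.float64(0.003), np.float64(0.0028), np.float64(0.0082)] 0.002
[np.float64(0.003), np.float64(0.0028), np.float64(0.0082)] 0.002
[np.float64(0.003), np.float64(0.0028), np.float64(0.0082)] 0.002
[np.float64(0.003), np.float64(0.0028), np.float64(0.0082)] 0.002
[np.float64(0.003), np.float64(0.0028), np.float64(0.0082)] 0.002
```

apply_moves --rows '[[0.01,[0.003,0.003,0.006],0.002],[0.01,[0.004,0.003,0.01],0.002],[0.01,[0.004,0.003,0.01],0.002],[0.01,[0.003,0.003,0.008],0.002],[0.01,[0.002,0.001,0.004],0],[0.01,[0,0,0.001],0],[0.01,[0,0,0],0]]'

```text
time: 34.27
eef_pos: [606.7, 231.2, 88.8]
orientation: [[0.092, 0.995, -0.036], [0.995, -0.091, 0.041], [0.037, -0.04, -0.999]]
ft_force: [-0.4, 0.2, -5.1]
width: 20.6
```

Run:
```python
from h import *
plan(607.3,234.3,80,-5,3)
```

```text
t 34.27 p [606.7 231.2  88.8] h -5.2 w 20.6 tilt [-0.0364  0.0408] dh 0.2 n 3
[np.float64(0.0009), np.float64(0.0002), np.float64(0.003)] -0.0012
[np.float64(0.0009), np.float64(0.0002), np.float64(0.003)] -0.0012
[np.float64(0.0009), np.float64(0.0002), np.float64(0.003)] -0.0012
```

apply_moves --rows '[[0.01,[0.001,0,0.003],0],[0.01,[0.001,0,0.004],0],[0.01,[0.001,0,0.003],0],[0.01,[0,0,0.001],0],[0.01,[0,0,0],0]]'

```text
time: 34.68
eef_pos: [606.7, 234.9, 77.4]
orientation: [[0.092, 0.995, -0.036], [0.995, -0.091, 0.041], [0.037, -0.039, -0.999]]
ft_force: [0.0, 0.2, -4.7]
width: 20.3
```

apply_moves --rows '[[0.01,[0,0,0.001],0],[0.01,[0,0,0.001],0],[0.01,[0,0,0.0005],0]]'

```text
time: 34.93
eef_pos: [606.9, 235.2, 75.4]
orientation: [[0.092, 0.995, -0.034], [0.995, -0.091, 0.041], [0.038, -0.038, -0.999]]
ft_force: [0.6, 0.3, -5.4]
width: 20.4
```

apply_moves --rows '[[0.01,[0,0,0.0005],0],[0.01,[0,0,0.0005],0]]'

```text
time: 35.1
eef_pos: [607.0, 235.2, 74.7]
orientation: [[0.092, 0.995, -0.034], [0.995, -0.091, 0.041], [0.038, -0.038, -0.999]]
ft_force: [-0.2, 0.4, -3.6]
width: 20.4
```

Contact is starting; a little lower.

apply_moves --rows '[[0.01,[0,0,0.001],0],[0.01,[0,0,0.0005],0]]'

```text
time: 35.27
eef_pos: [607.0, 235.5, 74.6]
orientation: [[0.092, 0.995, -0.033], [0.995, -0.091, 0.042], [0.039, -0.037, -0.999]]
ft_force: [-0.7, -0.9, -2.7]
width: 20.6
```

apply_moves --rows '[[0.01,[0,0,0.0005],0],[0.01,[0,0,0],0]]'

```text
time: 35.43
eef_pos: [607.0, 235.4, 74.7]
orientation: [[0.092, 0.995, -0.033], [0.995, -0.091, 0.042], [0.039, -0.036, -0.999]]
ft_force: [-0.2, -0.1, -5.3]
width: 20.1
```

apply_moves --rows '[[0.01,[0,0,0.0015],0],[0.01,[0,0,0.001],0]]'

```text
time: 35.6
eef_pos: [606.9, 235.8, 74.4]
orientation: [[0.092, 0.995, -0.032], [0.995, -0.09, 0.042], [0.039, -0.036, -0.999]]
ft_force: [-3.0, 0.1, 2.6]
width: 20.6
```

apply_moves --rows '[[0.024,[0,0,0],0],[0.028,[0,0,0],0],[0.035,[0,0,0],0],[0.05,[0,0,0],0],[0.06,[0,0,-0.003],0],[0.06,[0,0,-0.01],0],[0.06,[0,0,-0.02],0],[0.06,[0,0,-0.03],0],[0.06,[0,0,-0.03],0]]'

```text
time: 36.35
eef_pos: [608.5, 231.3, 166.2]
orientation: [[0.092, 0.995, -0.039], [0.995, -0.091, 0.041], [0.037, -0.043, -0.998]]
ft_force: [-0.2, -0.0, 0.3]
width: 60.3
```

apply_moves --rows '[[0.06,[-0.02,-0.02,-0.02],0],[0.06,[-0.02,-0.03,-0.01],0],[0.06,[-0.02,-0.03,0],0],[0.06,[-0.02,-0.03,0],0],[0.06,[-0.02,-0.03,0],0],[0.06,[-0.02,-0.03,0],0],[0.06,[-0.01,-0.02,0],0],[0.06,[0,0,0],0],[0.06,[0,0,0],0]]'

```text
time: 37.1
eef_pos: [410.6, 115.0, 213.3]
orientation: [[0.091, 0.996, -0.001], [0.995, -0.09, 0.046], [0.045, -0.006, -0.999]]
ft_force: [0.6, 0.7, 0.8]
width: 60.0
```

Run:
```python
from h import *
o=[]
for n in("top","scene"):
  info=r.camera_info(n);im=r.read_camera(n);cv2.imwrite(f"pics/{n}9.png",im[:,:,::-1])
  for c in("blue","yellow","red","green"):
    for b in blobs(mask(im,c),300): print(n,c,b.mean(0).round(),"z8",rect(info,b,8),"z36",rect(info,b,36))
  c=im[110:290,190:510] if n=="top" else im[190:390,90:510]
  o.append(cv2.resize(c,(640,int(640*c.shape[0]/c.shape[1])),interpolation=cv2.INTER_CUBIC))
print(len(o),[x.shape for x in o]); cv2.imwrite("pics/f.png",cv2.resize(np.vstack(o),None,fx=.88,fy=.88)[:,:,::-1])
```

```text
top blue [345. 158.] z8 (630.1, 1.5, 99, 127, 7.8) z36 (624.6, 2.4, 97, 125, 7.8)
top yellow [455. 171.] z8 (594.7, -239.8, 101, 129, 11.0) z36 (589.9, -233.8, 99, 126, 11.0)
top yellow [179. 156.] z8 (646.9, 370.2, 40, 69, -32.7) z36 (641.0, 363.4, 39, 67, -32.7)
top red [240. 173.] z8 (603.7, 234.1, 101, 128, -4.8) z36 (598.7, 230.2, 99, 126, -4.8)
top red [405. 213.] z8 (504.8, -125.7, 26, 72, 84.0) z36 (501.9, -122.1, 25, 70, 84.0)
scene blue [311. 332.] z8 (634.4, 2.4, 101, 128, 7.7) z36 (649.4, 0.8, 97, 123, 7.7)
scene blue [437.   9.] z8 (-343.4, 503.2, 113, 146, -9.7) z36 (-291.8, 482.8, 108, 140, -9.7)
scene yellow [164. 330.] z8 (597.0, -239.3, 99, 127, 10.5) z36 (613.4, -231.8, 96, 123, 10.5)
scene yellow [530. 308.] z8 (642.5, 374.5, 40, 66, -32.9) z36 (657.1, 358.9, 39, 63, -32.9)
scene red [444. 301.] z8 (608.4, 234.1, 102, 129, -4.9) z36 (624.3, 223.8, 99, 124, -4.9)
scene red [232. 275.] z8 (501.5, -123.7, 26, 84, 85.9) z36 (521.4, -120.6, 25, 81, 85.9)
scene green [306. 220.] z8 (392.3, 21.7, 53, 65, 82.0) z36 (416.3, 19.3, 51, 62, 82.0)
2 [(360, 640, 3), (304, 640, 3)]
```

View pics/f.png

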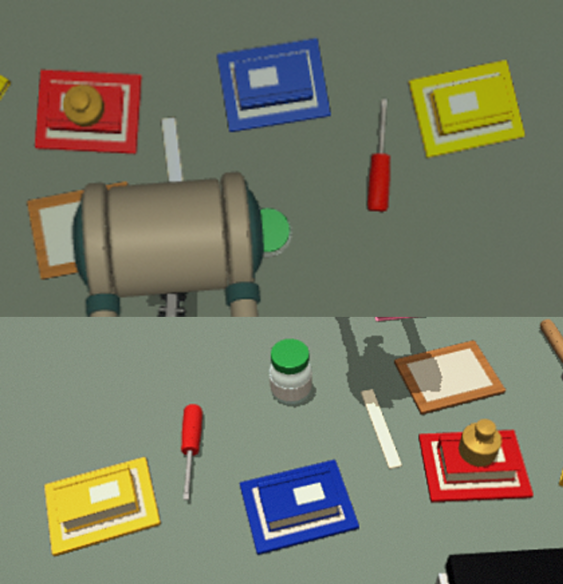

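The final view shows each book on its own colour, the weight upright on the red book and the jar in its place. As a numeric check, I use each title panel's offset from its book centre, taken from the first top picture, to locate the books now.

Run:
```python
from h import *
t=r.camera_info("top"); s=r.camera_info("scene")
def panels(f,boxes,info):
    h=cv2.cvtColor(cv2.imread(f),cv2.COLOR_BGR2HSV); m=cv2.inRange(h,(0,0,110),(180,110,255)); out={}
    for k,(x,y) in boxes.items():
        q=np.zeros_like(m); q[y-7:y+8,x-11:x+12]=m[y-7:y+8,x-11:x+12]
        b=max(blobs(q,20),key=cv2.contourArea); M=cv2.moments(b.reshape(-1,1,2)); out[k]=cast(info,[(M["m10"]/M["m00"],M["m01"]/M["m00"])],36)[0]
    return out
# crop px -> image px
a=panels("pics/top0.png",dict(yellow=(233,170),red=(341,153),blue=(451,167)),t)
b=panels("pics/top9.png",dict(yellow=(190+int(464/1.76),110+int(102/1.76)),blue=(190+int(263/1.76),110+int(77/1.76))),t)
C=dict(yellow=(598.7,233.5,-1.9),red=(634,-1,12.4),blue=(596.2,-235.7,8.5)); B=dict(yellow=(594.7,-239.8,10.7),blue=(630.1,1.6,7.8))
rot=lambda d:np.array([[np.cos(np.radians(d)),-np.sin(np.radians(d))],[np.sin(np.radians(d)),np.cos(np.radians(d))]])
for k in a: print(k,"panel offset in book frame",(rot(C[k][2]).T@(a[k]-C[k][:2])).round(1), "from board now" if k in b else "", (rot(B[k][2]).T@(b[k]-B[k][:2])).round(1) if k in b else "")
print("weight rim top cam",cast(t,[(237.7,169)],66),"knob",cast(t,[(237.2,168)],92),"scene knob",cast(s,[(451.7,273.5)],92))
g=r.get_state(); print(g["time"],g["ft_force"].round(1))
```

```text
yellow panel offset in book frame [ 6.5 13.1] from board now [4.  9.6]
red panel offset in book frame [ 5.8 11.5]  
blue panel offset in book frame [4.8 9.5] from board now [ 6.2 12.6]
weight rim top cam [[601.82589418 229.88541366]] knob [[599.14852568 227.14235344]] scene knob [[610.43473041 231.04122439]]
37.2 [-0.7  0.6 -0.4]
```

```bash
python3 -c "
from bench import r
print(r.hand_in()); print(r.get_state()['time'])"
```

```text
the job is handed in; nothing more can be done
None
the job is handed in; nothing more can be done
```

I parked the yellow book on the wooden board, then moved red to the red board, blue to the blue board and yellow to the yellow board. Last I stood the brass weight on the red book and handed in at about 37 s; no verdict was given.

- **Final pictures (top and scene cameras):** each book lies flat and square on its own colour, and the weight stands upright on the red book. The arm is clear of everything.
- **Yellow and blue books:** I estimate they are about 4 mm and 3 mm off centre (15 mm allowed).
- **Red book:** a wrist view just before the weight was set down put it about 1 mm from the board centre. I did not measure it again afterwards.
- **Weight:** it comes out about 5–6 mm from the middle of the red book. The top and scene cameras disagreed by up to 11 mm on its position, so this is the least certain figure.
- **Glue jar:** the scene camera sees its cap in the same place as at the start. In the last top picture the arm partly hid it, so that camera could not confirm it.
- **Tool tilt:** the tool had drifted up to about 4° off vertical on the way. Each piece was lowered until the wrist force showed contact, then released, so nothing was dropped.

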